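# Stack the parts cups in their stand and shut the dust cover

### The job

Swing the dust cover right away from the cup stand, then nest every parts cup on the bench, upright and in any order, in the stand's socket one inside the other, pressing each one home with a light push so that it no longer just hangs loosely on the taper but is not rammed so deep that it jams. Then swing the dust cover back squarely over the stack, and leave the hammer, tray and bottle alone.

Things in the scene. Friction and masses are not known exactly. Their poses are not given: they have to be found in the camera images.
- socket (a point): Point on the axis of the tapered steel socket, 8 mm above the bench; a cup sits in the socket as it does in another cup. Axes are the stand's, z up. Fixed stand: blue base 130 x 210 x 8 mm; socket with its mouth 78 mm above the bench, 55 mm wide inside; a steel post 16 mm thick, its axis 115 mm from the socket's along the socket's +y, carrying the dust cover on top.
- cover (a joint): Flat round aluminium dust cover (86 mm across, 4 mm thick, underside 228 mm above the bench) that swivels level about the pivot screw on the post. 0 rad: its disc squarely over the socket; grows counter-clockwise seen from above, up to 2.0 rad, where the disc's centre is 190 mm from the socket's axis. It stays where left; about 1 N sideways at the knob moves it.
- cover_knob (a point): Middle of the upright red knob on the centre of the cover's disc: a cylinder 18 mm across and 34 mm tall, from 18 mm below this point to 16 mm above it, 115 mm from the pivot.
- cover_pivot (a point): The pivot of the cover: on the post's axis, at the height of the cover's underside.
- cup0: Yellow tapered plastic cup, 60 g; origin: centre of its underside, z out of its mouth. 80 mm tall, 44 wide at the foot, 64 at the rim, mouth 57 inside, 3 ribs; grip the top 16 mm. None if absent. Rise: its underside over that of the cup below (or over the socket point). Set down it hangs on the taper at a rise of 25.3 to 28 mm; a slow push to 15 to 25 N squeezes it home, where friction keeps it.
- cup1: Blue tapered plastic cup, 60 g; origin: centre of its underside, z out of its mouth. 80 mm tall, 44 wide at the foot, 64 at the rim, mouth 57 inside, 3 ribs; grip the top 16 mm. None if absent. Home: a rise (see yellow) of 19.8 to 25 mm, best 23; under 19.2 it has jammed, which takes 40 N or more. The push passes down the whole stack.
- cup2: Red tapered plastic cup, 60 g; origin: centre of its underside, z out of its mouth. 80 mm tall, 44 wide at the foot, 64 at the rim, mouth 57 inside, 3 ribs; grip the top 16 mm. None if absent. Home: a rise (see yellow) of 19.8 to 25 mm, best 23; under 19.2 it has jammed, which takes 40 N or more. The push passes down the whole stack.
- cup3: Green tapered plastic cup, 60 g; origin: centre of its underside, z out of its mouth. 80 mm tall, 44 wide at the foot, 64 at the rim, mouth 57 inside, 3 ribs; grip the top 16 mm. None if absent. Home: a rise (see yellow) of 19.8 to 25 mm, best 23; under 19.2 it has jammed, which takes 40 N or more. The push passes down the whole stack.
- cup4: White tapered plastic cup, 60 g; origin: centre of its underside, z out of its mouth. 80 mm tall, 44 wide at the foot, 64 at the rim, mouth 57 inside, 3 ribs; grip the top 16 mm. None if absent. Home: a rise (see yellow) of 19.8 to 25 mm, best 23; under 19.2 it has jammed, which takes 40 N or more. The push passes down the whole stack.
- hammer: Hammer with a wooden handle lying on the bench beyond the cups, about 280 mm long; not to be disturbed.
- tray: Shallow blue plastic tray, 100 x 150 x 35 mm, on the far right of the bench; not to be disturbed.
- spray: Grey bottle 60 mm wide and 170 mm tall standing left of the stand; not to be disturbed.
There are look-alikes about, which are no part of the job. Leave any pink look-alike of the cup1 alone.

How it is judged:
On the way, in this order (a step that is already met when the one before it is completed fails the run):
1. the dust cover is swung clear of the socket (over 1.3 rad) (value of joint cover above 1.3 rad), for 0.2 s.
2. every cup present is nested home, upright, in the socket's stack while the cover is still clear (over 0.9 rad) (((horizontal distance between cup0 and socket below 0.006 m and z of cup0 in the frame of socket between 0.0198 and 0.025 m) or (horizontal distance between cup0 and cup1 below 0.006 m and z of cup0 in the frame of cup1 between 0.0198 and 0.025 m) or (horizontal distance between cup0 and cup2 below 0.006 m and z of cup0 in the frame of cup2 between 0.0198 and 0.025 m) or (horizontal distance between cup0 and cup3 below 0.006 m and z of cup0 in the frame of cup3 between 0.0198 and 0.025 m) or (horizontal distance between cup0 and cup4 below 0.006 m and z of cup0 in the frame of cup4 between 0.0198 and 0.025 m)) and angle between each of cup0, cup1, cup2, cup3, cup4's own z axis and vertical below 0.15 rad and horizontal distance between each of cup0, cup1, cup2, cup3, cup4 and socket below 0.015 m and ((horizontal distance between cup1 and socket below 0.006 m and z of cup1 in the frame of socket between 0.0198 and 0.025 m) or (horizontal distance between cup1 and cup0 below 0.006 m and z of cup1 in the frame of cup0 between 0.0198 and 0.025 m) or (horizontal distance between cup1 and cup2 below 0.006 m and z of cup1 in the frame of cup2 between 0.0198 and 0.025 m) or (horizontal distance between cup1 and cup3 below 0.006 m and z of cup1 in the frame of cup3 between 0.0198 and 0.025 m) or (horizontal distance between cup1 and cup4 below 0.006 m and z of cup1 in the frame of cup4 between 0.0198 and 0.025 m)) and ((horizontal distance between cup2 and socket below 0.006 m and z of cup2 in the frame of socket between 0.0198 and 0.025 m) or (horizontal distance between cup2 and cup0 below 0.006 m and z of cup2 in the frame of cup0 between 0.0198 and 0.025 m) or (horizontal distance between cup2 and cup1 below 0.006 m and z of cup2 in the frame of cup1 between 0.0198 and 0.025 m) or (horizontal distance between cup2 and cup3 below 0.006 m and z of cup2 in the frame of cup3 between 0.0198 and 0.025 m) or (horizontal distance between cup2 and cup4 below 0.006 m and z of cup2 in the frame of cup4 between 0.0198 and 0.025 m)) and ((horizontal distance between cup3 and socket below 0.006 m and z of cup3 in the frame of socket between 0.0198 and 0.025 m) or (horizontal distance between cup3 and cup0 below 0.006 m and z of cup3 in the frame of cup0 between 0.0198 and 0.025 m) or (horizontal distance between cup3 and cup1 below 0.006 m and z of cup3 in the frame of cup1 between 0.0198 and 0.025 m) or (horizontal distance between cup3 and cup2 below 0.006 m and z of cup3 in the frame of cup2 between 0.0198 and 0.025 m) or (horizontal distance between cup3 and cup4 below 0.006 m and z of cup3 in the frame of cup4 between 0.0198 and 0.025 m)) and ((horizontal distance between cup4 and socket below 0.006 m and z of cup4 in the frame of socket between 0.0198 and 0.025 m) or (horizontal distance between cup4 and cup0 below 0.006 m and z of cup4 in the frame of cup0 between 0.0198 and 0.025 m) or (horizontal distance between cup4 and cup1 below 0.006 m and z of cup4 in the frame of cup1 between 0.0198 and 0.025 m) or (horizontal distance between cup4 and cup2 below 0.006 m and z of cup4 in the frame of cup2 between 0.0198 and 0.025 m) or (horizontal distance between cup4 and cup3 below 0.006 m and z of cup4 in the frame of cup3 between 0.0198 and 0.025 m)) and value of joint cover above 0.9 rad), for 0.3 s.
At the end, for the whole second after the job is handed in: Every cup present stands upright (within 0.15 rad) in the stack, within 15 mm of the socket's axis, its underside 19.8 to 25 mm above that of the cup below or the socket point and within 6 mm of its axis, at rest; the cover is within 0.12 rad of closed (((horizontal distance between cup0 and socket below 0.006 m and z of cup0 in the frame of socket between 0.0198 and 0.025 m) or (horizontal distance between cup0 and cup1 below 0.006 m and z of cup0 in the frame of cup1 between 0.0198 and 0.025 m) or (horizontal distance between cup0 and cup2 below 0.006 m and z of cup0 in the frame of cup2 between 0.0198 and 0.025 m) or (horizontal distance between cup0 and cup3 below 0.006 m and z of cup0 in the frame of cup3 between 0.0198 and 0.025 m) or (horizontal distance between cup0 and cup4 below 0.006 m and z of cup0 in the frame of cup4 between 0.0198 and 0.025 m)) and angle between each of cup0, cup1, cup2, cup3, cup4's own z axis and vertical below 0.15 rad and horizontal distance between each of cup0, cup1, cup2, cup3, cup4 and socket below 0.015 m and ((horizontal distance between cup1 and socket below 0.006 m and z of cup1 in the frame of socket between 0.0198 and 0.025 m) or (horizontal distance between cup1 and cup0 below 0.006 m and z of cup1 in the frame of cup0 between 0.0198 and 0.025 m) or (horizontal distance between cup1 and cup2 below 0.006 m and z of cup1 in the frame of cup2 between 0.0198 and 0.025 m) or (horizontal distance between cup1 and cup3 below 0.006 m and z of cup1 in the frame of cup3 between 0.0198 and 0.025 m) or (horizontal distance between cup1 and cup4 below 0.006 m and z of cup1 in the frame of cup4 between 0.0198 and 0.025 m)) and ((horizontal distance between cup2 and socket below 0.006 m and z of cup2 in the frame of socket between 0.0198 and 0.025 m) or (horizontal distance between cup2 and cup0 below 0.006 m and z of cup2 in the frame of cup0 between 0.0198 and 0.025 m) or (horizontal distance between cup2 and cup1 below 0.006 m and z of cup2 in the frame of cup1 between 0.0198 and 0.025 m) or (horizontal distance between cup2 and cup3 below 0.006 m and z of cup2 in the frame of cup3 between 0.0198 and 0.025 m) or (horizontal distance between cup2 and cup4 below 0.006 m and z of cup2 in the frame of cup4 between 0.0198 and 0.025 m)) and ((horizontal distance between cup3 and socket below 0.006 m and z of cup3 in the frame of socket between 0.0198 and 0.025 m) or (horizontal distance between cup3 and cup0 below 0.006 m and z of cup3 in the frame of cup0 between 0.0198 and 0.025 m) or (horizontal distance between cup3 and cup1 below 0.006 m and z of cup3 in the frame of cup1 between 0.0198 and 0.025 m) or (horizontal distance between cup3 and cup2 below 0.006 m and z of cup3 in the frame of cup2 between 0.0198 and 0.025 m) or (horizontal distance between cup3 and cup4 below 0.006 m and z of cup3 in the frame of cup4 between 0.0198 and 0.025 m)) and ((horizontal distance between cup4 and socket below 0.006 m and z of cup4 in the frame of socket between 0.0198 and 0.025 m) or (horizontal distance between cup4 and cup0 below 0.006 m and z of cup4 in the frame of cup0 between 0.0198 and 0.025 m) or (horizontal distance between cup4 and cup1 below 0.006 m and z of cup4 in the frame of cup1 between 0.0198 and 0.025 m) or (horizontal distance between cup4 and cup2 below 0.006 m and z of cup4 in the frame of cup2 between 0.0198 and 0.025 m) or (horizontal distance between cup4 and cup3 below 0.006 m and z of cup4 in the frame of cup3 between 0.0198 and 0.025 m)) and value of joint cover below 0.12 rad and linear speed of each of cup0, cup1, cup2, cup3, cup4 below 0.02 m/s); the robot touches nothing.
It fails at once if a cup is jammed: driven to under 19.2 mm above the underside of the one below (or the socket point) (((horizontal distance between cup0 and socket below 0.008 m and z of cup0 in the frame of socket between 0.006 and 0.0192 m) or (horizontal distance between cup0 and cup1 below 0.008 m and z of cup0 in the frame of cup1 between 0.006 and 0.0192 m) or (horizontal distance between cup0 and cup2 below 0.008 m and z of cup0 in the frame of cup2 between 0.006 and 0.0192 m) or (horizontal distance between cup0 and cup3 below 0.008 m and z of cup0 in the frame of cup3 between 0.006 and 0.0192 m) or (horizontal distance between cup0 and cup4 below 0.008 m and z of cup0 in the frame of cup4 between 0.006 and 0.0192 m)) or ((horizontal distance between cup1 and socket below 0.008 m and z of cup1 in the frame of socket between 0.006 and 0.0192 m) or (horizontal distance between cup1 and cup0 below 0.008 m and z of cup1 in the frame of cup0 between 0.006 and 0.0192 m) or (horizontal distance between cup1 and cup2 below 0.008 m and z of cup1 in the frame of cup2 between 0.006 and 0.0192 m) or (horizontal distance between cup1 and cup3 below 0.008 m and z of cup1 in the frame of cup3 between 0.006 and 0.0192 m) or (horizontal distance between cup1 and cup4 below 0.008 m and z of cup1 in the frame of cup4 between 0.006 and 0.0192 m)) or ((horizontal distance between cup2 and socket below 0.008 m and z of cup2 in the frame of socket between 0.006 and 0.0192 m) or (horizontal distance between cup2 and cup0 below 0.008 m and z of cup2 in the frame of cup0 between 0.006 and 0.0192 m) or (horizontal distance between cup2 and cup1 below 0.008 m and z of cup2 in the frame of cup1 between 0.006 and 0.0192 m) or (horizontal distance between cup2 and cup3 below 0.008 m and z of cup2 in the frame of cup3 between 0.006 and 0.0192 m) or (horizontal distance between cup2 and cup4 below 0.008 m and z of cup2 in the frame of cup4 between 0.006 and 0.0192 m)) or ((horizontal distance between cup3 and socket below 0.008 m and z of cup3 in the frame of socket between 0.006 and 0.0192 m) or (horizontal distance between cup3 and cup0 below 0.008 m and z of cup3 in the frame of cup0 between 0.006 and 0.0192 m) or (horizontal distance between cup3 and cup1 below 0.008 m and z of cup3 in the frame of cup1 between 0.006 and 0.0192 m) or (horizontal distance between cup3 and cup2 below 0.008 m and z of cup3 in the frame of cup2 between 0.006 and 0.0192 m) or (horizontal distance between cup3 and cup4 below 0.008 m and z of cup3 in the frame of cup4 between 0.006 and 0.0192 m)) or ((horizontal distance between cup4 and socket below 0.008 m and z of cup4 in the frame of socket between 0.006 and 0.0192 m) or (horizontal distance between cup4 and cup0 below 0.008 m and z of cup4 in the frame of cup0 between 0.006 and 0.0192 m) or (horizontal distance between cup4 and cup1 below 0.008 m and z of cup4 in the frame of cup1 between 0.006 and 0.0192 m) or (horizontal distance between cup4 and cup2 below 0.008 m and z of cup4 in the frame of cup2 between 0.006 and 0.0192 m) or (horizontal distance between cup4 and cup3 below 0.008 m and z of cup4 in the frame of cup3 between 0.006 and 0.0192 m))).
It fails at once if the hammer, tray or bottle is moved by more than 40 mm (distance of any of hammer, tray, spray from where it was at the start of the episode above 0.04 m).
Of cup0, cup1, cup2, cup3, cup4 only 3 to 5 are there at a start; the rules pass over those that are not, and their reading is None.
At some moment in a run one of cup0, cup1, cup2, cup3, cup4 may be knocked a few centimetres aside while the robot is not near it.
It also fails if it takes over 210 s, if anything falls off the work surface, if the arm or the gripper's body presses on something with over 40 N, if the wrist force passes 120 N, or if a joint passes its speed limit or range.

### The arm

A 6-joint arm with a two-finger parallel gripper is mounted at the origin on the work surface. World frame = base frame: x ahead of the robot, y to its left, z up, the work surface at z = 0. Lengths are in m, angles in rad, forces in N, time in s.
With the tool pointing down it reaches from about 0.35 to 0.975 m from the base axis. Payload 4.9 kg.
Tool frame: the origin (TCP) lies at the very end of the fingers, on their centre line; the grasp point (between the pads) lies 19 mm behind it (ctrl.pinch_z is the distance from the TCP to the grasp point, in m); z points along the fingers, y is the direction in which the jaws open and shut (so a half turn about z gives the same grasp; the last joint's range is limited). The gripper opens to 85 mm and grips with 20 to 120 N. Pads are 22 mm wide; open, the fingers measure 114 mm over their backs; the gripper's body (76 mm by 85 mm) begins 54 mm behind the grasp point. The pads swing forward as they close: fully open they stand 13 mm farther back than shut.
Start: joints at [1.151, 0.053, 1.613, -0, 1.476, -0.119], TCP at [0.185, 0.597, 0.21] pointing down, gripper open.
Joint ranges: [-3.01, 3.01], [-1.01, 2.22], [0.06, 2.58], [-1.02, 4.17], [0.09, 2.62], [-3.14, 3.14]. Speed limits (rad/s): [2.57, 2.57, 3.14, 3.14, 3.14, 3.14].

### API

Orientations are given as a rotation vector (axis times angle).
In Python, from station import ctrl gives the robot as it stands.
- The arm moves only by the tool carry_out, never from a script. Its argument "series" is a list of rows, each a list of 7 numbers: the shift along the world's x, y, z each as a share of 0.025 m, from -1 to 1, then the turn, a rotation vector about the world's x, y, z each as a share of 0.1 rad, from -1 to 1, then the opening, from 0 (shut) to 1 (fully open). A call has 1 to 12 rows; each row shifts and turns the commanded pose from where the row before left it; what a row does not reach is not made up. A row lasts 1/10 s, in which the tool goes at most 50 mm and 8.59 degrees, less where a joint would pass 70% of its speed; a pose out of reach is approached as far as the arm can. A call with a number of a shift or a turn outside -1 to 1 is refused whole. A call with a gripper value outside its range is refused whole. The fingers move at their own pace and stop on an object; "grip_force" is the grip in N (left out, the last holds). Time passes only in rows, so rows that do not move let the fingers close. It gives the time, the measured TCP pose, the force and the opening at its end, in the units of the state.
- ctrl.get_obs(): the state, without advancing time (a new reading comes with each control period).
- ctrl.get_image(name): name is "scene" or "side" or "wrist"; returns a dict with "frame" (384x512x3 uint8, blue, green, red), "fx", "fy", "cx", "cy" (pixels), "R" (3x3) and "t" (3): a world point X has camera coordinates R X + t; the wrist camera has in their place "hand_eye" (4x4, takes a point from camera to tool coordinates, whose origin is the TCP and whose axes are the flange's). Camera axes: x right, y down, z forward; pixel columns grow to the right and rows downward; lengths in m; the calibration is good to about 2 mm. A picture is of the moment at which its call begins: read the wrist's pose just before it. There is no depth.
- ctrl.finish_job(): hands the job in, once; it reports no verdict.
Trained networks look in a picture, given as the dict that the camera call returned (one of the last four; its "shot" number tells which), for a name from the list of things; names that differ only in an ending like _2 or _b are one class to them, and where a whole thing is asked for, a point or a joint stands for the part that bears it (a point fixed in the world has none). Each returns a list of dicts, best first, with "p" (0 to 1); they miss things now and then, are a little off and sometimes report something else, mostly with a low value. They report only what shows in the picture. A call takes as long as a camera call. They do not tell look-alikes from the thing itself.
- ctrl.trace(picture, name): "mask" (384x512 bool, what is visible of it) and "rect" ([left, top, width, height] as shares, 0 to 1, of the picture: columns of its width, rows of its height, round what is visible of it).
- ctrl.mark_of(picture, name): "position" ([column, row] as shares, 0 to 1, of the picture: columns of its width, rows of its height: a listed point, or the origin of a listed thing).
The state is a dict: "t": time; "q": joint angles; "dq": joint speeds; "effort": joint torques, N m; "tool_pos": TCP position; "tool_rot": TCP orientation; "contact_force": force on the tool from outside, world axes, zero at the start; "wrist_torque": the same for the moment, N m; "opening": finger opening in m.
Only numpy, scipy, OpenCV 4.12 (cv2) and the standard library are available. Lean on these libraries where they do the work, as an engineer would, in place of code of your own. Each camera call takes 0.05 s, during which the arm holds its last target.

## Working session

There is one attempt and no reset: what is moved stays moved. The work goes in short steps, Python scripts to look and compute and a tool call to move; the robot and the scene stay as the last step left them, time stands still between calls to the robot, and variables do not carry over. Pictures are saved under pics/ and viewed, and the job is handed in when it is done.

Besides the shell and the picture viewer there is one more tool, called after "Call:" as name([rows], argument=value, ...), one row to a line, values as JSON. carry_out: Moves the arm, as the interface text tells. Shift numbers are shares of 0.025 m and turn numbers shares of 0.1 rad, none past 1 either way. Its arguments: {"type":"object","properties":{"series":{"type":"array"},"grip_force":{"type":"number"}},"required":["series"]}

```bash
ls; mkdir -p pics; python3 - <<'E'
from station import ctrl
import cv2
o=ctrl.get_obs()
print({k:o[k] for k in o})
print(ctrl.pinch_z)
for n in ["scene","side","wrist"]:
    p=ctrl.get_image(n)
    cv2.imwrite(f"pics/{n}0.png",p["frame"])
    print(n,{k:p[k] for k in p if k!="frame"})
    for nm in ["socket","cover_knob","cover_pivot","cup0","cup1","cup2","cup3","cup4"]:
        r=ctrl.mark_of(p,nm)
        print(nm,[(round(x["p"],2),[round(x["position"][0]*512),round(x["position"][1]*384)]) for x in r[:3]])
E
```

```text
pics
{'t': 0.0, 'q': array([ 1.15102724e+00,  5.33504220e-02,  1.61427409e+00,  1.02368012e-05,
        1.47602133e+00, -1.19011681e-01]), 'dq': array([ 1.68133938e-03, -2.15960645e-03, -5.03166447e-04,  2.02197136e-03,
       -8.60589330e-06,  1.38684848e-03]), 'effort': array([ 1.11665024e-03, -3.93677258e+01, -3.70179069e+01, -7.78687195e-05,
        6.96096671e-03, -2.32133289e-05]), 'tool_pos': array([0.18488364, 0.59633399, 0.20877896]), 'tool_rot': array([-4.70568030e-01, -3.10558621e+00,  3.10400363e-03]), 'contact_force': array([-0.37659743, -0.13653968,  0.40015744]), 'wrist_torque': array([-0.00371051, -0.00381762,  0.03442098]), 'opening': 0.08551987368986673}
0.0187
scene {'fx': 485.8375247076901, 'fy': 485.8375247076901, 'cx': 247.00686894080903, 'cy': 192.81004802127055, 'R': array([[ 0.5998896 ,  0.80001517, -0.01040184],
       [ 0.59009569, -0.45118669, -0.66949059],
       [-0.5402958 ,  0.39548236, -0.7427477 ]]), 't': array([-0.37118845, -0.23953065,  1.75018841]), 'shot': 1}
socket [(0.8, [241, 195])]
cover_knob []
cover_pivot [(0.63, [329, 163]), (0.61, [265, 1
[... 927 characters left out ...]
, (0.75, [333, 312])]
cup3 [(0.91, [285, 272]), (0.8, [286, 334]), (0.75, [333, 312])]
cup4 [(0.91, [285, 272]), (0.8, [286, 334]), (0.75, [333, 312])]
wrist {'fx': 287.583488738794, 'fy': 287.583488738794, 'cx': 257.82107545051207, 'cy': 196.406501372656, 'hand_eye': array([[-9.29272035e-05, -9.65366431e-01, -2.60897767e-01,
         6.60699966e-02],
       [ 9.99999658e-01,  1.24706524e-04, -8.17617820e-04,
        -1.22379845e-04],
       [ 8.21836451e-04, -2.60897754e-01,  9.65366089e-01,
        -1.64459293e-01],
       [ 0.00000000e+00,  0.00000000e+00,  0.00000000e+00,
         1.00000000e+00]]), 'shot': 3}
socket []
cover_knob []
cover_pivot []
cup0 []
cup1 []
cup2 []
cup3 []
cup4 []
```

View pics/scene0.png

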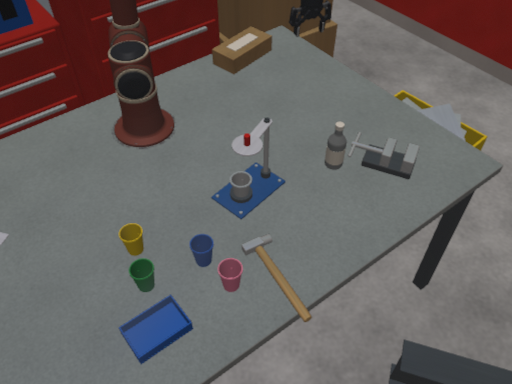

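View pics/side0.png

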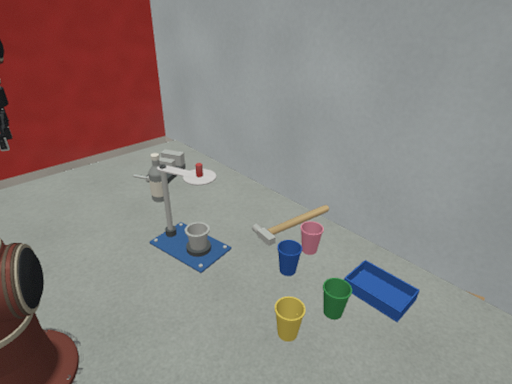

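View pics/wrist0.png

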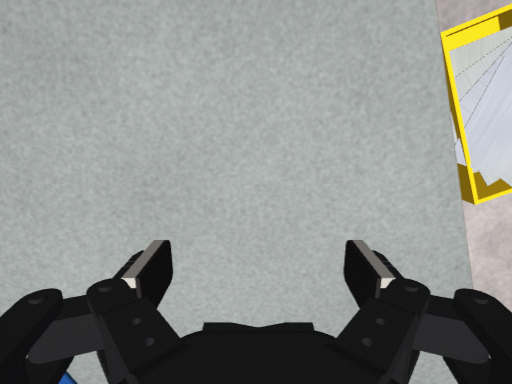

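The scene shows yellow (133,240), green (143,276) and blue (202,250) cups, plus a pink decoy at (231,276). The hammer lies just past them, the tray is at lower left, and the stand is at (248,188) with its cover at (247,143). Next I'll turn these into positions.

```bash
cat > h.py <<'E'
from station import ctrl
import numpy as np, cv2
from scipy.spatial.transform import Rotation as Ro
from scipy.optimize import least_squares
def cam(name):
    o=ctrl.get_obs(); p=ctrl.get_image(name)
    if name=="wrist":
        T=np.eye(4);T[:3,:3]=Ro.from_rotvec(o["tool_rot"]).as_matrix();T[:3,3]=o["tool_pos"]
        M=np.linalg.inv(T@p["hand_eye"]); p["R"]=M[:3,:3];p["t"]=M[:3,3]
    return p
def proj(p,X):
    c=np.atleast_2d(X)@np.array(p["R"]).T+p["t"]
    return np.c_[p["fx"]*c[:,0]/c[:,2]+p["cx"],p["fy"]*c[:,1]/c[:,2]+p["cy"]]
def ray(p,uv):
    d=np.array([(uv[0]-p["cx"])/p["fx"],(uv[1]-p["cy"])/p["fy"],1.])
    R=np.array(p["R"]); return -R.T@p["t"],R.T@d
def onz(p,uv,z):
    c,d=ray(p,uv); return c+d*(z-c[2])/d[2]
def tri(ps,uvs):
    A=np.zeros((3,3));b=np.zeros(3)
    for p,uv in zip(ps,uvs):
        c,d=ray(p,uv);d=d/np.linalg.norm(d);P=np.eye(3)-np.outer(d,d);A+=P;b+=P@c
    return np.linalg.solve(A,b)
def marks(p,nm,k=6):
    return [(round(x["p"],2),np.array(x["position"])*[512,384]) for x in ctrl.mark_of(p,nm)[:k]]
np.set_printoptions(precision=4,suppress=True)
E
python3 - <<'E'
from h import *
P={n:cam(n) for n in["scene","side"]}
for n,p in P.items():
    for nm in ["cup0","socket","cover_pivot","cover_knob","hammer","tray","spray"]:
        z={"cup0":0,"socket":.008,"cover_pivot":.228,"cover_knob":.25}.get(nm,.02)
        for pr,uv in marks(p,nm): print(n,nm,pr,uv.round(1),onz(p,uv,z))
# refine via masks rects
    for r in ctrl.trace(p,"cup0"):
        m=r["mask"];hsv=cv2.mean(p["frame"],m.astype(np.uint8))[:3];ys,xs=np.nonzero(m)
        print(n,"mask",round(r["p"],2),xs.min(),xs.max(),ys.min(),ys.max(),np.round(hsv))
E
```

```text
scene cup0 0.66 [137.1 249.2] [ 0.4663 -0.2782  0.    ]
scene cup0 0.62 [156.3 333.4] [ 0.7244 -0.3628  0.    ]
scene cup0 0.6 [146.9 285.4] [ 0.5882 -0.3141  0.    ]
scene cup0 0.6 [228.3 286. ] [ 0.7225 -0.1405  0.    ]
scene cup0 0.57 [203.4 261.8] [ 0.6171 -0.151   0.    ]
scene socket 0.61 [239.8 195.7] [0.4854 0.0722 0.008 ]
scene cover_pivot 0.75 [264.9 122. ] [0.4601 0.1867 0.228 ]
scene cover_knob 0.94 [245.3 137.2] [0.4986 0.0875 0.25  ]
scene hammer 0.76 [279.4 283.5] [ 0.8084 -0.0349  0.02  ]
scene tray 0.75 [155.8 331.4] [ 0.7294 -0.3637  0.02  ]
scene spray 0.62 [331.7 162.1] [0.5581 0.3921 0.02  ]
scene mask 0.97 129 155 258 291 [48. 73. 39.]
scene mask 0.95 190 213 234 266 [89. 59. 46.]
scene mask 0.77 120 143 223 255 [ 27.  92. 108.]
scene mask 0.68 218 241 259 291 [ 77.  64. 113.]
side cup0 0.94 [311.  247.6] [ 0.7321 -0.1313  0.    ]
side cup0 0.92 [289.7 335.9] [ 0.4582 -0.2916  0.    ]
side cup0 0.75 [333.3 311.1] [ 0.5862 -0.3157  0.    ]
side cup0 0.57 [285.1 271. ] [ 0.6023 -0.1466  0.    ]
side socket 0.95 [197.1 248.7] [0.4759 0.0792 0.008 ]
side cover_pivot 0.92 [165.3 164.9] [0.4757 0.2047 0.228 ]
side cover_pivot 0.4 [197.5 248.2] [ 0.3323 -0.1475  0.228 ]
side cover_knob 0.95 [200.8 168.4] [0.5115 0.0867 0.25  ]
side cover_knob 0.24 [286.2 272.4] [ 0.3905 -0.32    0.25  ]
side hammer 0.73 [296.1 222.6] [ 0.7732 -0.036   0.02  ]
side hammer 0.15 [198.  248.1] [0.4714 0.0674 0.02  ]
side tray 0.76 [376.1 294.6] [ 0.6889 -0.3646  0.02  ]
side tray 0.4 [331.4 311.2] [ 0.5664 -0.3214  0.02  ]
side spray 0.71 [159.  194.8] [0.5405 0.397  0.02  ]
side spray 0.65 [162.5 168.1] [0.6586 0.5716 0.02  ]
side mask 0.87 301 323 221 254 [113. 102. 155.]
side mask 0.77 276 304 298 340 [ 65. 139. 155.]
side mask 0.67 278 302 240 276 [117.  68.  39.]
```

Call:
carry_out([
  [0,0,1,0,0,1,1],
  [0,0,1,0,0,1,1],
  [0,0,1,0,0,1,1],
  [0,0,1,0,0,0,1],
  [0.47,-0.97,1,0,0,0,1],
  [0.47,-0.97,1,0,0,0,1],
  [0.47,-0.97,0,0,0,0,1],
  [0.47,-0.97,0,0,0,0,1],
  [0.47,-0.97,0,0,0,0,1],
  [0.47,-0.97,0,0,0,0,1],
  [0.47,-0.97,0,0,0,0,1],
  [0.47,-0.97,0,0,0,0,1],
])

```text
t: 3.45
tool_pos: [0.2795, 0.4019, 0.3601]
tool_rot: [0.001, 3.141, 0.0]
contact_force: [-0.5, 0.2, 0.2]
opening: 0.0855
```

Call:
carry_out([
  [0.47,-0.97,0,0,0,0,1],
  [0.47,-0.97,0,0,0,0,1],
  [0.47,-0.97,0,0,0,0,1],
  [0.47,-0.97,0,0,0,0,1],
  [0.47,-0.97,0,0,0,0,1],
  [0.47,-0.97,0,0,0,0,1],
  [0.47,-0.97,0,0,0,0,1],
  [0.47,-0.97,0,0,0,0,1],
  [0.47,-0.97,0,0,0,0,1],
  [0.47,-0.97,0,0,0,0,1],
  [0.47,-0.97,0,0,0,0,1],
  [0,0,0,0,0,0,1],
])

```text
t: 4.65
tool_pos: [0.4092, 0.1341, 0.3599]
tool_rot: [0.008, 3.142, -0.001]
contact_force: [-0.3, 0.6, 0.1]
opening: 0.0854
```

```bash
python3 - <<'E'
from h import *
p=cam("wrist"); o=ctrl.get_obs(); print(o["tool_pos"],Ro.from_rotvec(o["tool_rot"]).as_matrix(),o["contact_force"])
cv2.imwrite("pics/w1.png",p["frame"])
for nm in ["socket","cover_pivot","cover_knob","spray"]:
    z={"socket":.008,"cover_pivot":.228,"cover_knob":.25}.get(nm,.0)
    for pr,uv in marks(p,nm): print(nm,pr,uv.round(1),onz(p,uv,z))
E
```

```text
[0.4087 0.1353 0.36  ] [[-1.      0.0035 -0.0002]
 [ 0.0035  1.      0.0002]
 [ 0.0002  0.0002 -1.    ]] [-0.3128  0.8388  0.114 ]
socket 0.84 [228.7 194. ] [0.4777 0.0791 0.008 ]
socket 0.51 [398.9 227.3] [0.545  0.4028 0.008 ]
cover_pivot 0.68 [314.4 229.3] [0.4609 0.1958 0.228 ]
cover_knob 0.95 [215.6 275. ] [0.5038 0.0882 0.25  ]
cover_knob 0.58 [117.1 256.4] [ 0.4816 -0.014   0.25  ]
spray 0.96 [394.9 224.1] [0.5415 0.3984 0.    ]
```

View pics/w1.png

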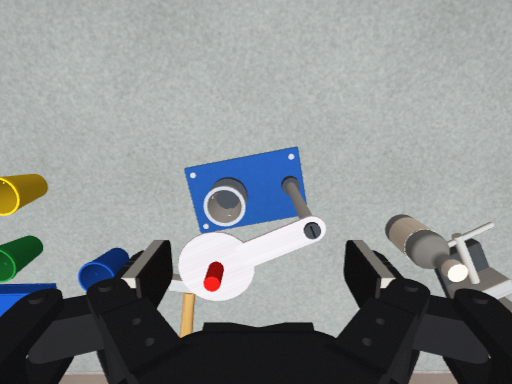

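The wrist view shows the stand: socket mouth at (224,205), pivot screw (312,231), cover disc (215,266) with the knob leaning outward in perspective. The bottle is at right and the yellow, green and blue cups are at left. I'll fit these features properly.

```bash
python3 - <<'E'
from h import *
p=cam("wrist"); f=p["frame"]
cv2.imwrite("pics/w1z.png",cv2.resize(f[140:310,170:340],None,fx=3.5,fy=3.5,interpolation=cv2.INTER_CUBIC))
hsv=cv2.cvtColor(f,cv2.COLOR_BGR2HSV)
# base plate corners
m=((hsv[...,0]>100)&(hsv[...,0]<125)&(hsv[...,1]>130)).astype(np.uint8)
m[:, :180]=0
c=max(cv2.findContours(m,0,1)[0],key=cv2.contourArea)
print(cv2.boundingRect(c)); 
ap=cv2.approxPolyDP(cv2.convexHull(c),4,True)[:,0]
print([ (q.tolist(),onz(p,q,.008)[:2].round(4).tolist()) for q in ap])
E
```

```text
(183, 148, 121, 85)
[([295, 148], [0.3923, 0.2027]), ([303, 203], [0.4943, 0.2212]), ([294, 216], [0.52, 0.2052]), ([199, 232], [0.5526, 0.0234]), ([184, 168], [0.4283, 0.0028])]
```

View pics/w1z.png

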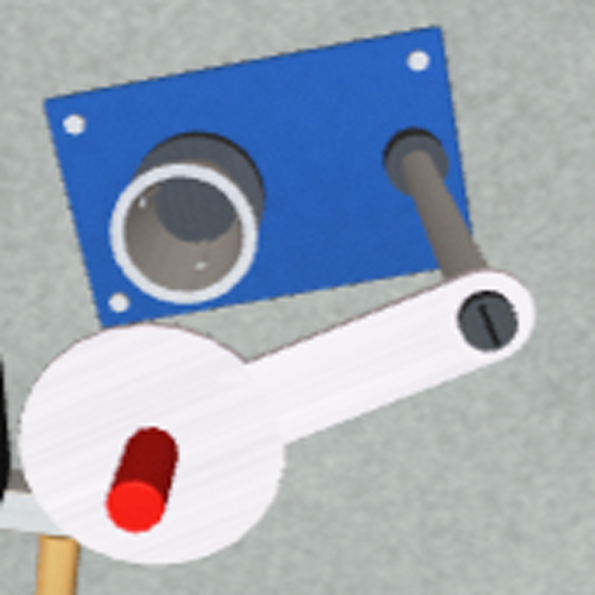

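```bash
python3 - <<'E'
from h import *
p=cam("wrist"); f=p["frame"]
g=lambda u,v:(170+u/3.5-.36,140+v/3.5-.36)
for n,u,v,z in [("mouth",184,233,.078),("pivot",488,320,.235),("knobtop",136,507,.266),("postfoot",415,160,.012),("discctr",152,443,.232)]:
    print(n,onz(p,g(u,v),z))
# white disc mask ellipse (exclude arm): fit circle on z=.232 plane
hsv=cv2.cvtColor(f,cv2.COLOR_BGR2HSV)
m=((hsv[...,1]<25)&(hsv[...,2]>215)).astype(np.uint8)
m[:, :175]=0; m[:215]=0
c=max(cv2.findContours(m,0,1)[0],key=cv2.contourArea)[:,0]
pts=np.array([onz(p,q,.232)[:2] for q in c])
# robust circle radius .043
best=None
ctr=onz(p,g(152,443),.232)[:2]
r=least_squares(lambda x:np.linalg.norm(pts-x,axis=1)-.043,ctr,loss="cauchy",f_scale=.001)
print("disc",r.x,np.median(abs(r.fun)))
m=((hsv[...,1]<25)&(hsv[...,2]>190)).astype(np.uint8); 
# socket ring
sub=np.zeros_like(m); cv2.circle(sub,(222,206),24,1,-1); ring=m&sub
c=max(cv2.findContours(ring,0,1)[0],key=cv2.contourArea)
e=cv2.fitEllipse(c); print(e, onz(p,e[0],.078))
E
```

```text
mouth [0.4792 0.0788 0.078 ]
pivot [0.4589 0.1919 0.235 ]
knobtop [0.5045 0.0866 0.266 ]
postfoot [0.4595 0.1921 0.012 ]
discctr [0.5026 0.0862 0.232 ]
disc [0.5048 0.0864] 0.0022622486748372916
((222.12669372558594, 206.05361938476562), (38.114559173583984, 39.872520446777344), 113.32074737548828) [0.4789 0.0787 0.078 ]
```

Call:
carry_out([
  [0.54,-0.28,-0.3,0,0,-1,0.5],
  [0.54,-0.28,-0.3,0,0,-1,0.5],
  [0.54,-0.28,-0.3,0,0,-1,0.5],
  [0.54,-0.28,-0.3,0,0,-1,0.5],
  [0.54,-0.28,-0.3,0,0,-1,0.5],
  [0.54,-0.28,-0.3,0,0,-1,0.5],
  [0.58,-0.28,-0.3,0,0,-1,0.5],
  [0,0,0,0,0,0,0.5],
  [0,0,0,0,0,0,0.5],
])

```text
t: 5.9
tool_pos: [0.5036, 0.0877, 0.3074]
tool_rot: [-1.074, -2.951, 0.0]
contact_force: [-0.8, -0.2, 0.5]
opening: 0.0427
```

```bash
python3 - <<'E'
from h import *
p=cam("wrist"); o=ctrl.get_obs(); print(o["tool_pos"],Ro.from_rotvec(o["tool_rot"]).as_matrix()[:2,0])
cv2.imwrite("pics/w2.png",p["frame"])
E
```

```text
[0.5036 0.0878 0.3079] [-0.7658  0.6431]
```

View pics/w2.png

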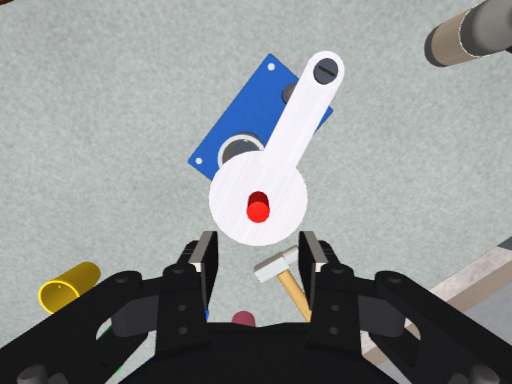

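Call:
carry_out([
  [0.03,-0.04,-0.9,0,0,0,0.5],
  [0,0,-0.9,0,0,0,0.5],
  [0,0,-0.9,0,0,0,0.5],
  [0,0,0,0,0,0,0.5],
  [0,0,0,0,0,0,0.5],
])

```text
t: 6.45
tool_pos: [0.5045, 0.0866, 0.2408]
tool_rot: [1.076, 2.951, 0.0]
contact_force: [0.0, 0.3, 0.6]
opening: 0.0425
```

```bash
python3 - <<'E'
from h import *
a=np.radians(np.linspace(-66.7,33,18)); P=np.c_[.459+.115*np.cos(a),.192+.115*np.sin(a)]
print((np.diff(P,axis=0)/.025).round(2).tolist())
print(ctrl.get_obs()["tool_pos"])
E
```

```text
[[0.42, 0.21], [0.4, 0.25], [0.37, 0.29], [0.34, 0.33], [0.3, 0.36], [0.27, 0.39], [0.23, 0.41], [0.18, 0.43], [0.14, 0.45], [0.09, 0.46], [0.04, 0.47], [-0.01, 0.47], [-0.05, 0.47], [-0.1, 0.46], [-0.15, 0.45], [-0.19, 0.43], [-0.24, 0.41]]
[0.5045 0.0866 0.2408]
```

Call:
carry_out([
  [0.42,0.21,0,0,0,0.68,0.5],
  [0.4,0.25,0,0,0,0.68,0.5],
  [0.37,0.29,0,0,0,0.68,0.5],
  [0.34,0.33,0,0,0,0.68,0.5],
  [0.3,0.36,0,0,0,0.68,0.5],
  [0.27,0.39,0,0,0,0.68,0.5],
  [0.23,0.41,0,0,0,0.68,0.5],
  [0.18,0.43,0,0,0,0.68,0.5],
])

```text
t: 7.25
tool_pos: [0.5687, 0.1537, 0.2428]
tool_rot: [0.24, 3.129, 0.001]
contact_force: [0.8, 0.2, 0.3]
opening: 0.0427
```

Call:
carry_out([
  [0.14,0.45,0,0,0,0.68,0.5],
  [0.09,0.46,0,0,0,0.68,0.5],
  [0.04,0.47,0,0,0,0.68,0.5],
  [-0.01,0.47,0,0,0,0.68,0.5],
  [-0.05,0.47,0,0,0,0.68,0.5],
  [-0.1,0.46,0,0,0,0.68,0.5],
  [-0.15,0.45,0,0,0,0.68,0.5],
  [-0.19,0.43,0,0,0,0.68,0.5],
  [-0.24,0.41,0,0,0,0.68,0.5],
  [0,0,0,0,0,0,0.5],
  [0,0,0,0,0,0,0.5],
])

```text
t: 8.35
tool_pos: [0.5563, 0.2549, 0.2418]
tool_rot: [-0.707, 3.058, -0.0]
contact_force: [0.8, -0.6, -0.5]
opening: 0.0428
```

```bash
python3 - <<'E'
from h import *
o=ctrl.get_obs(); print(o["tool_pos"],Ro.from_rotvec(o["tool_rot"]).as_matrix()[:2,0],o["contact_force"])
p=cam("wrist");cv2.imwrite("pics/w3.png",p["frame"])
p=cam("side");cv2.imwrite("pics/s3.png",p["frame"])
E
```

```text
[0.5563 0.2549 0.2418] [-0.8984 -0.4391] [ 0.8025 -0.605  -0.4771]
```

View pics/w3.png

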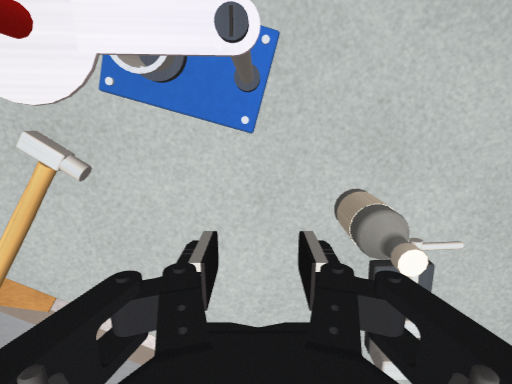

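View pics/s3.png

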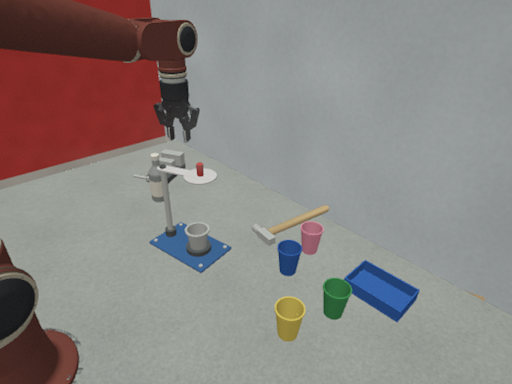

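```bash
python3 - <<'E'
from h import *
o=ctrl.get_obs(); p=cam("side"); s=cam("scene")
print(proj(p,o["tool_pos"]),proj(s,o["tool_pos"]))
print("knob",proj(p,[.5045,.0865,.25]),"piv",proj(p,[.459,.192,.235]),proj(s,[[.5045,.0865,.25],[.459,.192,.235],[.479,.0787,.078]]))
cv2.imwrite("pics/s4.png",cv2.resize(p["frame"][60:260,100:300],None,fx=3,fy=3)); cv2.imwrite("pics/c4.png",cv2.resize(s["frame"][50:250,160:360],None,fx=3,fy=3))
E
```

```text
[[179.7717 147.5159]] [[304.9381 126.4009]]
knob [[198.6149 169.2077]] piv [[162.1058 165.8999]] [[246.2949 138.5058]
 [266.1552 119.2082]
 [239.8113 178.0139]]
```

View pics/s4.png

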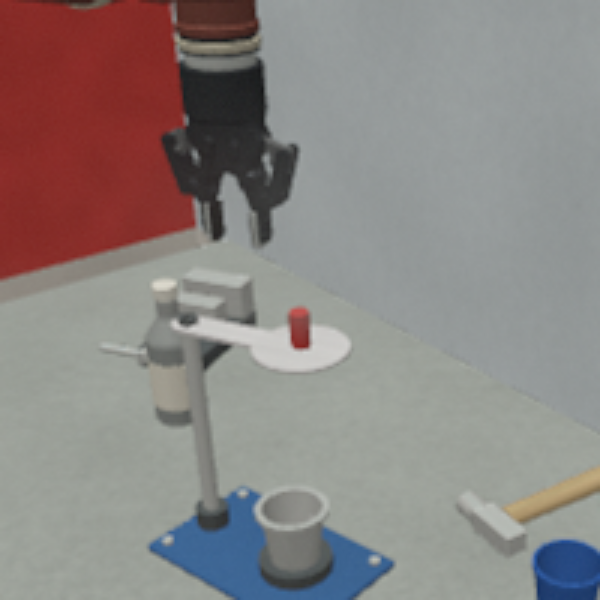

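View pics/c4.png

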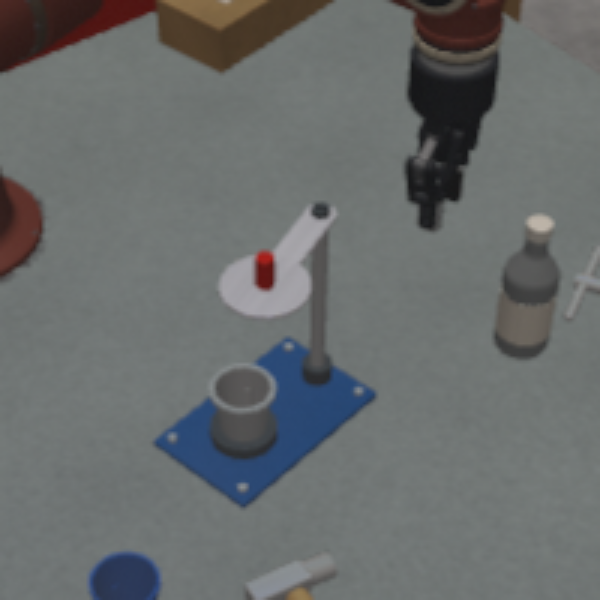

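```bash
python3 - <<'E'
from h import *
o=ctrl.get_obs(); p=cam("side"); s=cam("scene"); w=cam("wrist")
a=marks(p,"cover_knob");b=marks(s,"cover_knob");c=marks(w,"cover_knob");print(a,b,c)
print(tri([p,s],[a[0][1],b[0][1]]))
print(proj(w,[[.5045,.0865,.266],[.5045,.0865,.232],[.459,.192,.235],o["tool_pos"]]))
i0=cv2.imread("pics/side0.png").astype(int);d=abs(i0-p["frame"]).sum(2)
print(d[150:270,150:260].max(), (d[150:270,150:260]>60).sum())
i0=cv2.imread("pics/scene0.png").astype(int);d=abs(i0-s["frame"]).sum(2);print((d[125:160,225:262]>60).sum(),d[125:160,225:262].max())
E
```

```text
[(0.83, array([197.5808, 170.1888])), (0.23, array([296.3968, 223.7952]))] [(0.56, array([246.2208, 138.2016]))] []
[0.5018 0.088  0.2479]
[[-49.6664 -14.4893]
 [ 16.4811  14.1806]
 [232.524   23.7821]
 [257.9008 231.2494]]
269 100
106 251
```

```bash
python3 - <<'E'
from h import *
o=ctrl.get_obs(); p=cam("side"); s=cam("scene"); w=cam("wrist")
T=o["tool_pos"];R=Ro.from_rotvec(o["tool_rot"]).as_matrix()
out=[]
for n,c in [("side",p),("scene",s)]:
    f=c["frame"].copy();q=proj(c,T)[0].astype(int);x0,y0=q-[30,40]
    z=cv2.resize(f[y0:y0+70,x0:x0+60],None,fx=6,fy=6,interpolation=cv2.INTER_CUBIC)
    for k,col in [(0,(0,255,0)),(-.01,(0,255,255)),(-.02,(255,255,0))]:
        for yy in (-.0215,.0215):
            u=proj(c,T+R@[0,yy,k])[0]; cv2.circle(z,tuple(((u-[x0,y0]+.5)*6).astype(int)),3,col,-1)
    out.append(z)
cv2.imwrite("pics/tip.png",np.hstack(out))
f=w["frame"].copy()
for k,col in [(0,(0,255,0)),(-.01,(0,255,255)),(-.02,(255,255,0))]:
    for yy in (-.0215,.0215):
        for xx in(-.011,.011):
            u=proj(w,T+R@[xx,yy,k])[0];cv2.circle(f,tuple(u.astype(int)),2,col,-1)
cv2.imwrite("pics/tipw.png",f)
E
```

```text
(no output)
```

View pics/tip.png

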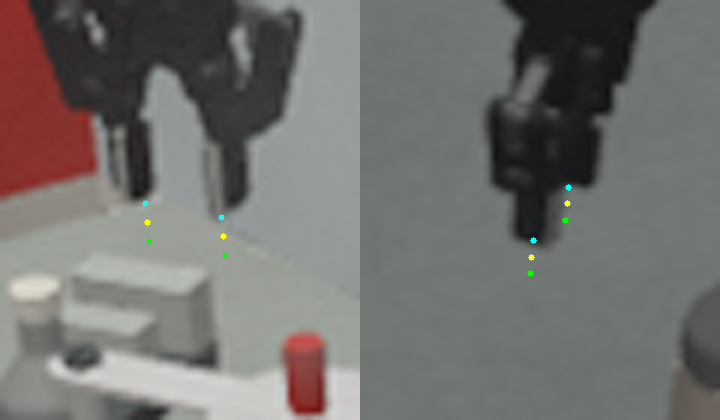

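View pics/tipw.png

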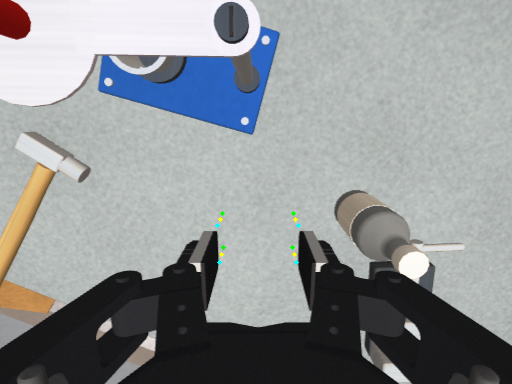

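The real fingertips are about 20 mm above the reported TCP at this opening, so the fingers passed over the knob. I'll measure how tip height depends on opening.

Call:
carry_out([
  [0,0,0,0,0,0,0],
  [0,0,0,0,0,0,0],
  [0,0,0,0,0,0,0],
  [0,0,0,0,0,0,0],
  [0,0,0,0,0,0,0],
  [0,0,0,0,0,0,0],
])

```text
t: 9.6
tool_pos: [0.5557, 0.2547, 0.24]
tool_rot: [-0.709, 3.061, 0.0]
contact_force: [-0.2, -0.4, -0.6]
opening: 0.0003
```

```bash
cat > tip.py <<'E'
from h import *
import sys
o=ctrl.get_obs(); p=cam("side"); s=cam("scene"); w=cam("wrist")
T=o["tool_pos"];R=Ro.from_rotvec(o["tool_rot"]).as_matrix()
out=[];h=o["opening"]/2; print(T,o["opening"])
for n,c in [("side",p),("scene",s)]:
    f=c["frame"].copy();q=proj(c,T)[0].astype(int);x0,y0=q-[30,40]
    z=cv2.resize(f[y0:y0+70,x0:x0+60],None,fx=6,fy=6,interpolation=cv2.INTER_CUBIC)
    for k,col in [(0,(0,255,0)),(-.01,(0,255,255)),(-.02,(255,255,0))]:
        for yy in (-h,h):
            u=proj(c,T+R@[0,yy,k])[0]; cv2.circle(z,tuple(((u-[x0,y0]+.5)*6).astype(int)),3,col,-1)
    out.append(z)
f=w["frame"].copy()
cv2.imwrite(f"pics/tip{sys.argv[1]}.png",np.hstack(out+[cv2.resize(f[180:320,180:340],None,fx=3,fy=3)[:420]])[:, :800+400])
E
python3 tip.py a
```

```text
[0.5557 0.2547 0.24  ] 0.00033014115397374174
```

View pics/tipa.png

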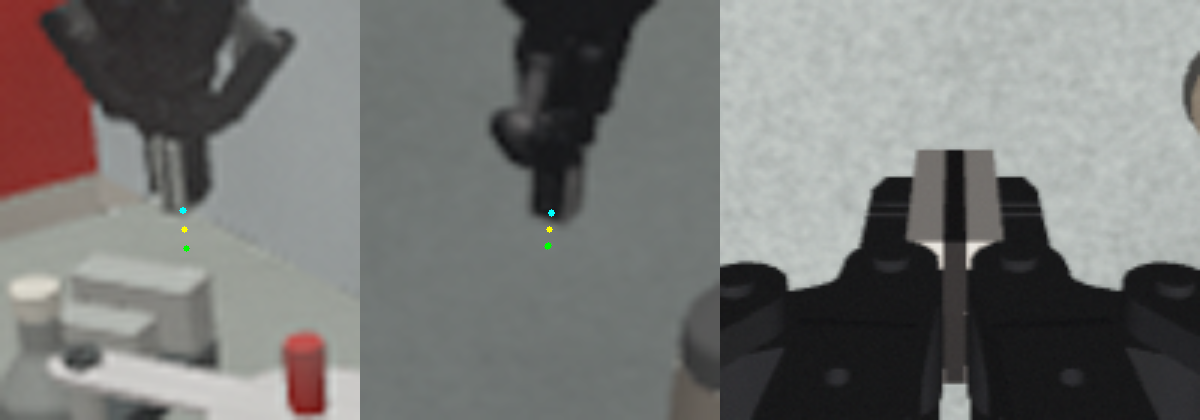

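Call:
carry_out([
  [0,0,0,0,0,0,0.75],
  [0,0,0,0,0,0,0.75],
  [0,0,0,0,0,0,0.75],
  [0,0,0,0,0,0,0.75],
  [0,0,0,0,0,0,0.75],
  [0,0,0,0,0,0,0.75],
])

```text
t: 10.35
tool_pos: [0.5557, 0.2547, 0.24]
tool_rot: [-0.709, 3.061, -0.0]
contact_force: [0.6, 0.3, -0.1]
opening: 0.0642
```

```bash
python3 tip.py b
```

```text
[0.5557 0.2547 0.24  ] 0.06415625451873534
```

View pics/tipb.png

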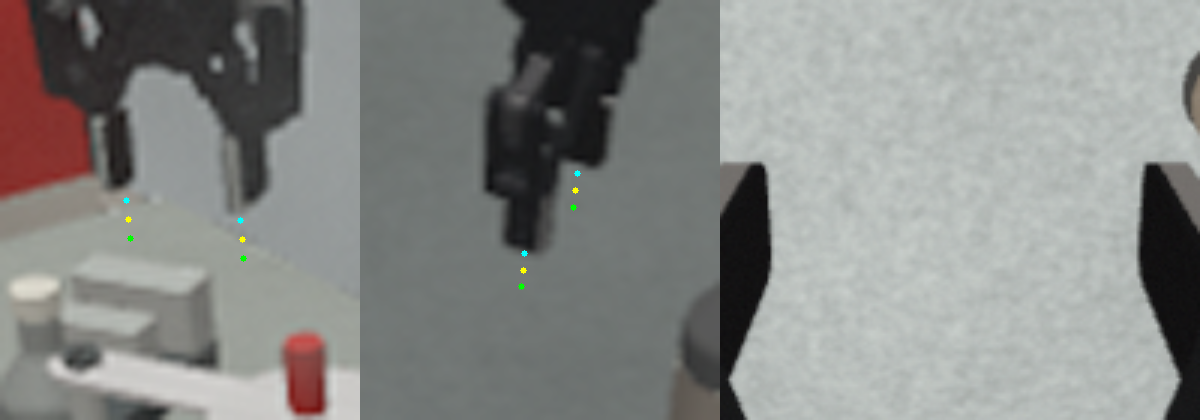

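Call:
carry_out([
  [0,0,1,0,0,-1,0.5],
  [0,0,1,0,0,-1,0.5],
  [-0.26,-0.84,0,0,0,-1,0.5],
  [-0.26,-0.84,0,0,0,-1,0.5],
  [-0.26,-0.84,0,0,0,-1,0.5],
  [-0.26,-0.84,0,0,0,-1,0.5],
  [-0.26,-0.84,0,0,0,-1,0.5],
  [-0.26,-0.84,0,0,0,-1,0.5],
  [-0.26,-0.84,0,0,0,-1,0.5],
  [-0.26,-0.84,0,0,0,-1,0.5],
  [0,0,0,0,0,-1,0.5],
  [0,0,0,0,0,-0.5,0.5],
])

```text
t: 11.7
tool_pos: [0.5036, 0.086, 0.2902]
tool_rot: [1.076, 2.951, 0.0]
contact_force: [0.6, 0.2, 1.2]
opening: 0.0431
```

Call:
carry_out([
  [0,0,0,0,0,0,0.5],
  [0,0,0,0,0,0,0.5],
])

```text
t: 11.9
tool_pos: [0.5037, 0.0867, 0.2901]
tool_rot: [1.068, 2.954, 0.0]
contact_force: [-0.6, 0.3, -0.4]
opening: 0.0428
```

Call:
carry_out([
  [0.03,0,-0.9,0,0,0,0.5],
  [0,0,-0.9,0,0,0,0.5],
  [0,0,-0.5,0,0,0,0.5],
  [0,0,-0.34,0,0,0,0.5],
  [0,0,0,0,0,0,0.5],
])

```text
t: 12.4
tool_pos: [0.5039, 0.0867, 0.2228]
tool_rot: [-1.068, -2.952, 0.001]
contact_force: [-0.2, 0.7, 0.8]
opening: 0.0423
```

Call:
carry_out([
  [0.42,0.21,0,0,0,0.68,0.5],
  [0.4,0.25,0,0,0,0.68,0.5],
  [0.37,0.29,0,0,0,0.68,0.5],
  [0.34,0.33,0,0,0,0.68,0.5],
  [0,0,0,0,0,0,0.5],
])

```text
t: 12.9
tool_pos: [0.5439, 0.1142, 0.2253]
tool_rot: [0.658, 3.07, 0.001]
contact_force: [0.2, 0.9, -1.0]
opening: 0.0424
```

```bash
python3 - <<'E'
from h import *
o=ctrl.get_obs(); print(o["tool_pos"],o["contact_force"])
p=cam("wrist");f=p["frame"]
s=cam("side");g=cv2.resize(s["frame"][110:210,130:260],None,fx=3.84,fy=3.84)
cv2.imwrite("pics/w5.png",np.hstack([cv2.resize(f,None,fx=.58,fy=.58),cv2.resize(g,(297,223))]))
E
```

```text
[0.5439 0.1142 0.2253] [ 0.2479  0.9047 -0.9625]
```

View pics/w5.png

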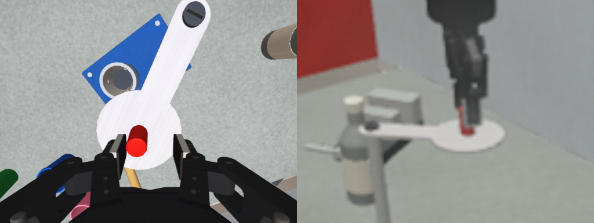

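The cover now follows, with the knob at (137,147) against the left finger. I'll continue along the arc.

Call:
carry_out([
  [0.3,0.36,0,0,0,0.68,0.5],
  [0.27,0.39,0,0,0,0.68,0.5],
  [0.23,0.41,0,0,0,0.68,0.5],
  [0.18,0.43,0,0,0,0.68,0.5],
  [0.14,0.45,0,0,0,0.68,0.5],
  [0.09,0.46,0,0,0,0.68,0.5],
  [0.04,0.47,0,0,0,0.68,0.5],
  [-0.01,0.47,0,0,0,0.68,0.5],
  [-0.05,0.47,0,0,0,0.68,0.5],
  [-0.1,0.46,0,0,0,0.68,0.5],
  [-0.15,0.45,0,0,0,0.68,0.5],
  [-0.19,0.43,0,0,0,0.68,0.5],
])

```text
t: 14.2
tool_pos: [0.5615, 0.2448, 0.2247]
tool_rot: [-0.615, 3.079, -0.001]
contact_force: [0.8, -0.9, -0.2]
opening: 0.0427
```

Call:
carry_out([
  [-0.24,0.41,0,0,0,0.68,0.5],
  [0,0,0,0,0,0,0.5],
  [0,0,0,0,0,0,0.5],
])

```text
t: 14.5
tool_pos: [0.5553, 0.2549, 0.2244]
tool_rot: [-0.715, 3.059, -0.0]
contact_force: [-0.5, 0.6, -0.3]
opening: 0.0428
```

```bash
python3 - <<'E'
from h import *
o=ctrl.get_obs(); print(o["tool_pos"],o["contact_force"])
p=cam("wrist");f=p["frame"]
s=cam("side")
print(marks(p,"cover_knob"),[onz(p,m[1],.25) for m in marks(p,"cover_knob")])
cv2.imwrite("pics/w6.png",np.hstack([f,s["frame"]])[:,:][::1, ::1])
cv2.imwrite("pics/w6.png",cv2.resize(np.hstack([f,s["frame"]]),(800,300),interpolation=cv2.INTER_AREA))
E
```

```text
[0.5553 0.2549 0.2244] [-0.4995  0.5862 -0.3496]
[(0.97, array([238.7968, 249.2928]))] [array([0.5599, 0.2458, 0.25  ])]
```

View pics/w6.png

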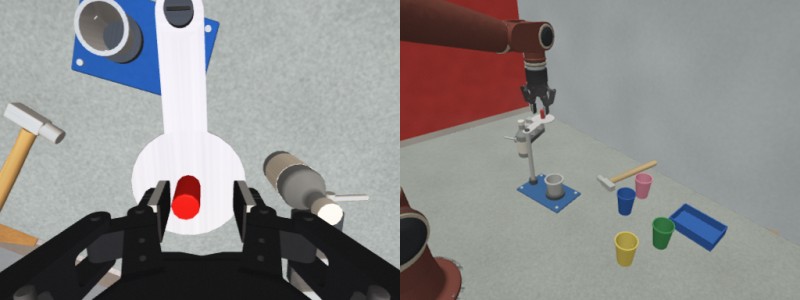

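Call:
carry_out([
  [0,0,1,0,0,0,0.5],
  [0,0,1,0,0,0,0.5],
  [0,0,1,0,0,-0.75,1],
  [0,0,0.6,0,0,-0.75,1],
  [-0.17,-0.95,0,0,0,-0.75,1],
  [-0.17,-0.95,0,0,0,-0.75,1],
  [-0.17,-0.95,0,0,0,-0.75,1],
  [-0.17,-0.95,0,0,0,-0.75,1],
  [-0.17,-0.95,0,0,0,0,1],
  [-0.17,-0.95,0,0,0,0,1],
  [-0.17,-0.95,0,0,0,0,1],
  [-0.17,-0.95,0,0,0,0,1],
])

```text
t: 15.9
tool_pos: [0.5212, 0.0639, 0.3141]
tool_rot: [-0.016, 3.141, -0.0]
contact_force: [0.2, -0.7, -0.5]
opening: 0.0856
```

Call:
carry_out([
  [-0.17,-0.95,0,0,0,0,1],
  [-0.17,-0.95,0,0,0,0,1],
  [-0.17,-0.95,0,0,0,0,1],
  [-0.17,-0.95,0,0,0,0,1],
  [-0.17,-0.95,0,0,0,0,1],
  [-0.17,-0.95,0,0,0,0,1],
  [-0.17,-0.95,0,0,0,0,1],
  [-0.17,-0.95,0,0,0,0,1],
  [-0.17,-0.95,0,0,0,0,1],
  [-0.17,-0.95,0,0,0,0,1],
  [-0.17,-0.95,0,0,0,0,1],
  [0,0,0,0,0,0,1],
])

```text
t: 17.1
tool_pos: [0.474, -0.1984, 0.3138]
tool_rot: [0.011, -3.141, 0.001]
contact_force: [-0.9, -0.5, -0.1]
opening: 0.0856
```

```bash
cat > cups.py <<'E'
from h import *
import sys
from collections import OrderedDict
HS={"yellow":(18,38),"blue":(105,130),"green":(45,85),"pink":(150,179)}
def look(tag,names=("yellow","blue","green","pink"),zoff=0.0):
    """fit cup base pos with rim/foot silhouettes: fit mask hull by projecting cup model"""
    p=cam("wrist");f=p["frame"];hsv=cv2.cvtColor(f,cv2.COLOR_BGR2HSV);res={}
    cv2.imwrite(f"pics/{tag}.png",f)
    a=np.linspace(0,2*np.pi,40,endpoint=False);C=np.c_[np.cos(a),np.sin(a)]
    for n in names:
        lo,hi=HS[n]
        m=((hsv[...,0]>=lo)&(hsv[...,0]<=hi)&(hsv[...,1]>90)).astype(np.uint8)
        if n=="pink": m=((hsv[...,0]>=lo)&(hsv[...,1]>50)).astype(np.uint8)
        m=cv2.morphologyEx(m,cv2.MORPH_OPEN,np.ones((3,3)))
        for c in cv2.findContours(m,0,1)[0]:
            if cv2.contourArea(c)<250: continue
            hull=cv2.convexHull(c)[:,0].astype(float)
            x,y,w,h=cv2.boundingRect(c)
            edge=x<=1 or y<=1 or x+w>=511 or y+h>=383
            def sil(X):
                P=np.vstack([np.c_[X[0]+.022*C[:,0],X[1]+.022*C[:,1],np.full(40,zoff)],np.c_[X[0]+.032*C[:,0],X[1]+.032*C[:,1],np.full(40,zoff+.08)]])
                return cv2.convexHull(proj(p,P).astype(np.float32))
            hc=hull[(hull[:,0]>1)&(hull[:,0]<510)&(hull[:,1]>1)&(hull[:,1]<382)]
            def cost(X):
                s=sil(X); return [cv2.pointPolygonTest(s,(float(q[0]),float(q[1])),True) for q in hc]
            M=cv2.moments(c);x0=onz(p,(M["m10"]/M["m00"],M["m01"]/M["m00"]),.045)[:2]
            r=least_squares(cost,x0,diff_step=1e-3,loss="soft_l1",f_scale=1.)
            print(n,int(cv2.contourArea(c)),(x,y,w,h),"EDGE" if edge else "",r.x.round(4),"res px",round(float(np.sqrt(np.mean(np.square(cost(r.x))))),2))
    return p
if __name__=="__main__":
    o=ctrl.get_obs();print(o["tool_pos"],Ro.from_rotvec(o["tool_rot"]).as_matrix()[:2,0]);look(sys.argv[1])
E
python3 cups.py w7
```

```text
[ 0.474  -0.1984  0.3138] [-1.     -0.0067]
yellow 1689 (175, 134, 47, 47)  [ 0.4603 -0.2821] res px 0.34
blue 2666 (157, 265, 57, 59)  [ 0.7046 -0.3053] res px 9.63
blue 1548 (270, 225, 43, 51)  [ 0.6102 -0.1476] res px 0.17
blue 6224 (381, 110, 131, 99) EDGE [0.4911 0.0062] res px 33.35
green 1477 (159, 210, 45, 50)  [ 0.5833 -0.3155] res px 0.31
pink 1216 (278, 281, 41, 47)  [ 0.7208 -0.1321] res px 0.44
```

View pics/w7.png

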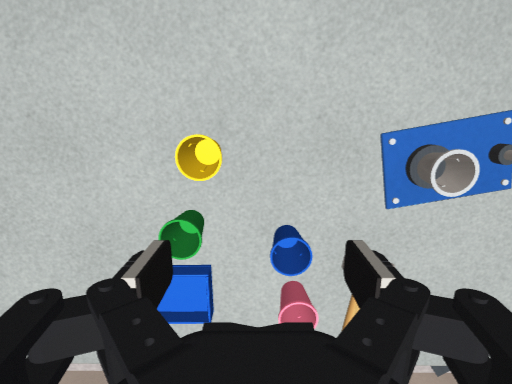

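The fits are sub-pixel: yellow cup at (198,158), green (181,238), blue (291,255), pink decoy at (297,312). I'll grasp yellow first.

Call:
carry_out([
  [-0.14,-0.84,-0.8,0,0,0,1],
  [-0.14,-0.84,-1,0,0,0,1],
  [-0.14,-0.84,-1,0,0,0,1],
  [-0.13,-0.83,-1,0,0,0,1],
  [0,0,-1,0,0,0,1],
  [0,0,-1,0,0,0,1],
  [0,0,-1,0,0,0,1],
  [0,0,-0.6,0,0,0,1],
  [0,0,0,0,0,0,1],
  [0,0,0,0,0,0,1],
])

```text
t: 18.15
tool_pos: [0.4614, -0.2797, 0.1298]
tool_rot: [-0.018, 3.141, -0.001]
contact_force: [0.5, -0.0, 0.8]
opening: 0.0852
```

```bash
python3 cups.py w8
```

```text
[ 0.4614 -0.2797  0.1298] [-0.9999 -0.0116]
yellow 5162 (214, 163, 84, 82)  [ 0.4607 -0.2818] res px 0.58
blue 574 (408, 351, 29, 33) EDGE [ 0.6939 -0.069 ] res px 8.77
green 2529 (181, 270, 70, 67)  [ 0.5839 -0.3154] res px 0.87
```

View pics/w8.png

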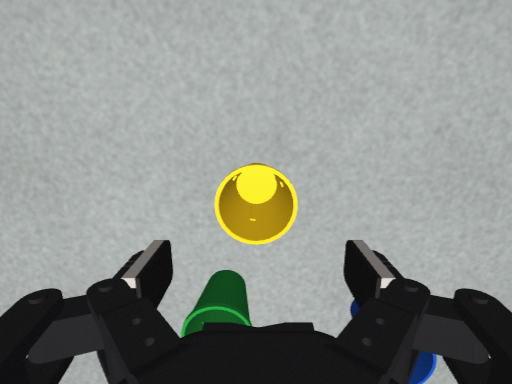

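Call:
carry_out([
  [-0.03,-0.08,-0.9,0,0,0.1,1],
  [0,0,-0.9,0,0,0,1],
  [0,0,-0.9,0,0,0,1],
  [0,0,-0.5,0,0,0,1],
  [0,0,-0.4,0,0,0,1],
  [0,0,0,0,0,0,1],
  [0,0,0,0,0,0,0],
  [0,0,0,0,0,0,0],
  [0,0,0,0,0,0,0],
  [0,0,0,0,0,0,0],
  [0,0,0,0,0,0,0],
], grip_force=50)

```text
t: 19.3
tool_pos: [0.4617, -0.2828, 0.0413]
tool_rot: [-0.033, 3.138, -0.003]
contact_force: [1.4, 1.1, 7.0]
opening: 0.059
```

```bash
cat > snap.py <<'E'
from h import *
import sys
o=ctrl.get_obs();print(o["t"],o["tool_pos"],Ro.from_rotvec(o["tool_rot"]).as_matrix()[:2,0],o["contact_force"],o["opening"])
p=cam("side");s=cam("scene");w=cam("wrist")
q=[]
for c in(p,s):
    u,v=proj(c,o["tool_pos"]+np.array([0,0,.02]))[0].astype(int)
    u=np.clip(u,50,461);v=np.clip(v,60,323)
    q.append(cv2.resize(c["frame"][v-60:v+60,u-50:u+50],(250,300),interpolation=cv2.INTER_CUBIC))
q.append(cv2.resize(w["frame"],(300,225)))
q[2]=np.vstack([q[2],np.zeros((75,300,3),np.uint8)])
cv2.imwrite(f"pics/{sys.argv[1]}.png",np.hstack(q))
E
python3 snap.py g1
```

```text
19.3 [ 0.4617 -0.2828  0.0413] [-0.9998 -0.0212] [1.4177 1.0618 6.9635] 0.05898813538613468
```

View pics/g1.png

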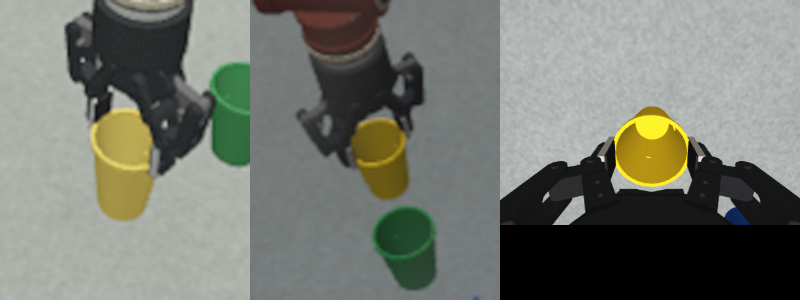

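Call:
carry_out([
  [0,0,0.4,0,0,0,0],
  [0,0,0.8,0,0,0,0],
  [0,0,1,0,0,0,0],
  [0,0,1,0,0,0,0],
  [0,0,1,0,0,0,0],
  [0,0,1,0,0,0,0],
  [0.05,0.7,0,0,0,0,0],
  [0.05,0.9,0,0,0,0,0],
  [0.05,0.9,0,0,0,0,0],
  [0.05,0.9,0,0,0,0,0],
  [0.05,0.9,0,0,0,0,0],
  [0.05,0.9,0,0,0,0,0],
])

```text
t: 20.65
tool_pos: [0.4667, -0.1497, 0.1675]
tool_rot: [0.034, -3.139, -0.002]
contact_force: [0.7, -0.0, -0.7]
opening: 0.0592
```

Call:
carry_out([
  [0.05,0.9,0,0,0,0,0],
  [0.05,0.9,0,0,0,0,0],
  [0.05,0.9,0,0,0,0,0],
  [0.05,0.9,0,0,0,0,0],
  [0.05,0.9,0,0,0,0,0],
  [0.05,0.9,0,0,0,0,0],
  [0.05,0.9,0,0,0,0,0],
  [0.05,0.9,0,0,0,0,0],
  [0.05,0.9,0,0,0,0,0],
  [0.05,0.9,0,0,0,0,0],
  [0,0,0,0,0,0,0],
  [0,0,0,0,0,0,0],
])

```text
t: 21.85
tool_pos: [0.4791, 0.0737, 0.1679]
tool_rot: [0.036, -3.14, 0.001]
contact_force: [0.4, 0.2, -1.4]
opening: 0.0592
```

```bash
python3 snap.py g2
```

```text
21.85 [0.4791 0.0737 0.1679] [-0.9997 -0.0227] [ 0.3714  0.2345 -1.4186] 0.05915607281423731
```

View pics/g2.png

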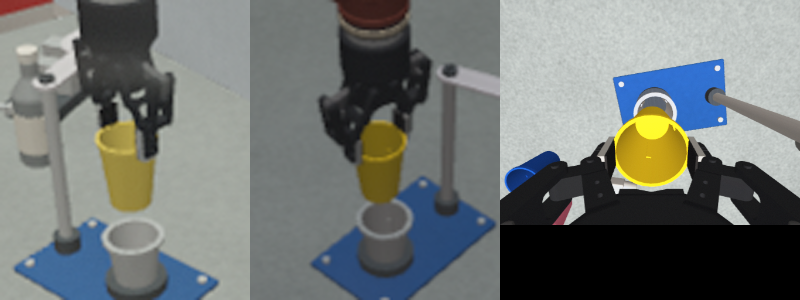

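```bash
cat > inhand.py <<'E'
from cups import *
# fit 3D cup pose (x,y,z,tilt x, tilt y) to silhouettes in all views
def fit(name,z0,views=("wrist","side","scene")):
    lo,hi=HS[name];o=ctrl.get_obs();V=[]
    for v in views:
        p=cam(v);hsv=cv2.cvtColor(p["frame"],cv2.COLOR_BGR2HSV)
        m=((hsv[...,0]>=lo)&(hsv[...,0]<=hi)&(hsv[...,1]>90)).astype(np.uint8)
        u=proj(p,o["tool_pos"]+[0,0,.0])[0]
        V.append((p,m))
    a=np.linspace(0,2*np.pi,60,endpoint=False);C=np.c_[np.cos(a),np.sin(a)]
    def sil(p,X):
        P=np.vstack([np.c_[.022*C,np.zeros(60)],np.c_[.032*C,np.full(60,.08)]])@Ro.from_rotvec([X[3],X[4],0]).as_matrix().T+X[:3]
        return cv2.convexHull(proj(p,P).astype(np.float32))
    x0=np.array([o["tool_pos"][0],o["tool_pos"][1],z0,0,0]);data=[]
    for p,m in V:
        s=sil(p,x0);mask=np.zeros_like(m);cv2.fillConvexPoly(mask,s.astype(np.int32),1);mask=cv2.dilate(mask,np.ones((9,9)))
        mm=m&mask
        cs=[c for c in cv2.findContours(mm,0,1)[0] if cv2.contourArea(c)>15]
        if not cs: continue
        data.append((p,cv2.convexHull(np.vstack(cs))[:,0].astype(float)))
    f=lambda X:np.r_[np.concatenate([[cv2.pointPolygonTest(sil(p,X),(float(q[0]),float(q[1])),True) for q in h] for p,h in data]),X[3]*5,X[4]*5]
    r=least_squares(f,x0,diff_step=1e-3,x_scale=[.01,.01,.01,.1,.1],loss="soft_l1",f_scale=.7)
    print(name,"cup",r.x,"res",np.sqrt(np.mean(r.fun**2)).round(2),"tcp",o["tool_pos"])
    return r.x
if __name__=="__main__":
    fit(sys.argv[1],float(sys.argv[2]),views=sys.argv[3].split(",") if len(sys.argv)>3 else ("wrist","side","scene"))
E
python3 inhand.py yellow .127; python3 inhand.py yellow .127 wrist
python3 - <<'E'
from h import *
p=cam("wrist");f=p["frame"];hsv=cv2.cvtColor(f,cv2.COLOR_BGR2HSV)
print(proj(p,[[.479,.0787,.078],[.459,.192,.012]]))
cv2.imwrite("pics/w9.png",cv2.resize(f[80:240,180:400],None,fx=3,fy=3))
E
```

```text
yellow cup [ 0.4792  0.0734  0.1289  0.0121 -0.0059] res 0.71 tcp [0.4798 0.0727 0.1686]
yellow cup [ 0.4795  0.0731  0.1295  0.01   -0.0066] res 0.23 tcp [0.4801 0.0726 0.1689]
[[264.7537 192.3301]
 [364.8575 162.5064]]
```

View pics/w9.png

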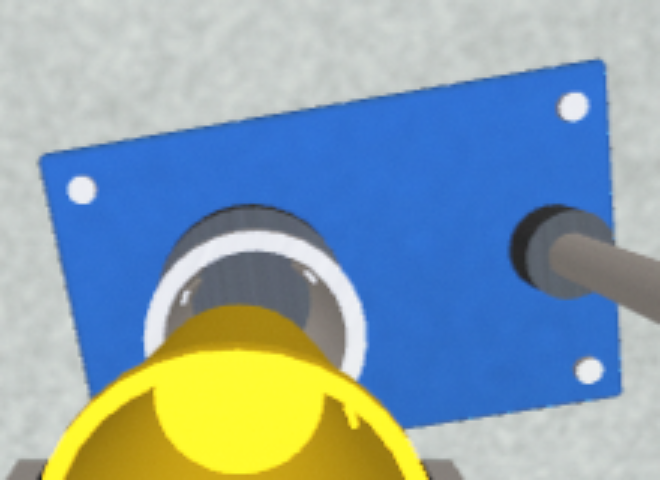

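Call:
carry_out([
  [0,0.22,0,0,0,0,0],
  [0,0,-0.6,0,0,0,0],
  [0,0,-0.8,0,0,0,0],
  [0,0,-0.8,0,0,0,0],
  [0,0,-0.8,0,0,0,0],
  [0,0,-0.4,0,0,0,0],
  [0,0,0,0,0,0,0],
  [0,0,0,0,0,0,0],
])

```text
t: 23.05
tool_pos: [0.4802, 0.0788, 0.0841]
tool_rot: [0.033, -3.141, -0.0]
contact_force: [0.8, 0.1, -0.4]
opening: 0.0592
```

```bash
python3 inhand.py yellow .043
```

```text
yellow cup [ 0.4811  0.0795  0.0441  0.0121 -0.0252] res 1.77 tcp [0.4802 0.0788 0.0841]
```

Call:
carry_out([
  [0,0,-0.06,0,0,0,0],
  [0,0,-0.06,0,0,0,0],
  [0,0,-0.06,0,0,0,0],
  [0,0,-0.06,0,0,0,0],
  [0,0,-0.04,0,0,0,0],
  [0,0,0,0,0,0,0],
])

```text
t: 23.8
tool_pos: [0.4804, 0.0784, 0.0772]
tool_rot: [-0.033, 3.141, -0.001]
contact_force: [0.2, -2.5, 1.4]
opening: 0.0588
```

Call:
carry_out([
  [0,0,-0.04,0,0,0,0],
  [0,0,-0.04,0,0,0,0],
  [0,0,0,0,0,0,0],
])

```text
t: 24.1
tool_pos: [0.4806, 0.0783, 0.0755]
tool_rot: [-0.033, 3.14, -0.001]
contact_force: [-0.1, -3.5, 2.7]
opening: 0.059
```

Call:
carry_out([
  [0,-0.05,0,0,0,0,0],
  [0,0,-0.04,0,0,0,0],
  [0,0,0,0,0,0,0],
])

```text
t: 24.4
tool_pos: [0.4806, 0.0779, 0.0745]
tool_rot: [-0.033, 3.14, 0.002]
contact_force: [0.4, 0.3, 4.9]
opening: 0.0595
```

Call:
carry_out([
  [0,0,-0.04,0,0,0,0],
  [0,0,0,0,0,0,0],
])

```text
t: 24.6
tool_pos: [0.4811, 0.0779, 0.0742]
tool_rot: [-0.033, 3.14, 0.002]
contact_force: [-1.0, -0.0, 7.6]
opening: 0.0591
```

Call:
carry_out([
  [0,0,-0.04,0,0,0,0],
  [0,0,0,0,0,0,0],
])

```text
t: 24.8
tool_pos: [0.4815, 0.0779, 0.0739]
tool_rot: [-0.033, 3.139, 0.002]
contact_force: [-0.4, -0.2, 9.5]
opening: 0.0589
```

Call:
carry_out([
  [-0.03,0,-0.05,0,0,0,0],
  [0,0,-0.05,0,0,0,0],
  [0,0,0,0,0,0,0],
])

```text
t: 25.1
tool_pos: [0.482, 0.078, 0.0733]
tool_rot: [-0.033, 3.136, 0.002]
contact_force: [-1.6, 0.5, 18.1]
opening: 0.0589
```

Call:
carry_out([
  [0,0,-0.05,0,0,0,0],
  [0,0,0,0,0,0,0],
  [0,0,0,0,0,0,0],
])

```text
t: 25.4
tool_pos: [0.4823, 0.0781, 0.0731]
tool_rot: [-0.033, 3.136, 0.002]
contact_force: [-5.6, 0.5, 22.5]
opening: 0.059
```

Call:
carry_out([
  [-0.08,0,0,0,0,0,0],
  [0,0,0,0,0,0,0.9],
  [0,0,0,0,0,0,0.9],
  [0,0,0,0,0,0,0.9],
  [0,0,0.4,0,0,0,1],
  [0,0,0.8,0,0,0,1],
  [0,0,1,0,0,0,1],
  [0,0,1,0,0,0,1],
  [0,0,0,0,0,0,0.6],
  [0,0,0,0,0,0,0.6],
  [0,0,0,0,0,0,0.6],
])

```text
t: 26.5
tool_pos: [0.4764, 0.0774, 0.1468]
tool_rot: [0.033, -3.139, -0.0]
contact_force: [-0.9, -0.2, -0.2]
opening: 0.051
```

```bash
python3 snap.py g3; python3 inhand.py yellow .031 ; python3 inhand.py yellow .031 wrist
```

```text
26.5 [0.4764 0.0774 0.1468] [-0.9998 -0.0212] [-0.8584 -0.1606 -0.1731] 0.05097518085310716
yellow cup [ 0.482   0.0794  0.0325  0.0231 -0.0275] res 1.74 tcp [0.4765 0.0774 0.1467]
yellow cup [ 0.4815  0.0794  0.0336  0.0218 -0.0234] res 0.22 tcp [0.477  0.0774 0.1475]
```

View pics/g3.png

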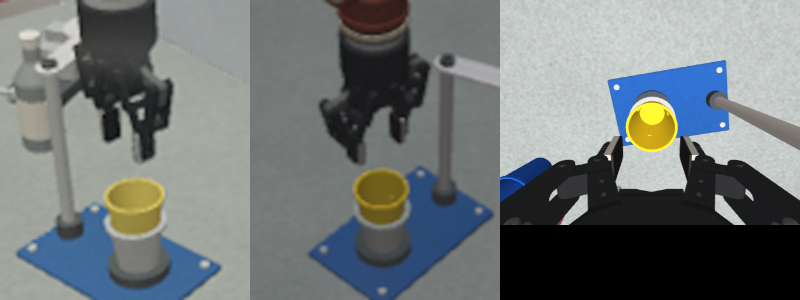

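Call:
carry_out([
  [0.12,0.06,-0.8,0,0,0,0.6],
  [0,0,-0.8,0,0,0,0.6],
  [0,0,-0.3,0,0,0,0.6],
  [0,0,0,0,0,0,0.6],
  [0,0,0,0,0,0,0.6],
])

```text
t: 27.35
tool_pos: [0.4808, 0.0789, 0.1014]
tool_rot: [-0.033, 3.141, -0.0]
contact_force: [0.3, 0.5, 0.1]
opening: 0.051
```

Call:
carry_out([
  [0,0,-0.06,0,0,0,0.6],
  [0,0,-0.06,0,0,0,0.6],
  [0,0,0,0,0,0,0.6],
])

```text
t: 27.65
tool_pos: [0.4807, 0.0789, 0.0981]
tool_rot: [-0.033, 3.141, -0.0]
contact_force: [-0.2, 0.2, 0.5]
opening: 0.0515
```

Call:
carry_out([
  [-0.03,0,-0.06,0,0,0,0.6],
  [0,0,-0.06,0,0,0,0.6],
  [0,0,0,0,0,0,0.6],
])

```text
t: 27.95
tool_pos: [0.4794, 0.0789, 0.0944]
tool_rot: [0.033, -3.141, -0.0]
contact_force: [-0.5, 0.6, 0.1]
opening: 0.0511
```

Call:
carry_out([
  [0,0,-0.06,0,0,0,0.6],
  [0,0,-0.06,0,0,0,0.6],
  [0,0,0,0,0,0,0.6],
])

```text
t: 28.25
tool_pos: [0.4794, 0.0789, 0.0914]
tool_rot: [0.033, -3.141, 0.0]
contact_force: [-0.2, 0.7, 0.1]
opening: 0.0511
```

Call:
carry_out([
  [0,0,-0.06,0,0,0,0.6],
  [0,0,0,0,0,0,0.6],
])

```text
t: 28.45
tool_pos: [0.4795, 0.0789, 0.09]
tool_rot: [0.033, -3.141, 0.0]
contact_force: [-0.3, 0.0, -0.3]
opening: 0.0515
```

Call:
carry_out([
  [0,0,-0.06,0,0,0,0.6],
  [0,0,0,0,0,0,0.6],
])

```text
t: 28.65
tool_pos: [0.4795, 0.0789, 0.0885]
tool_rot: [0.033, -3.141, 0.0]
contact_force: [-0.4, -1.0, 0.2]
opening: 0.0512
```

Call:
carry_out([
  [0,0,-0.06,0,0,0,0.6],
  [0,0,0,0,0,0,0.6],
])

```text
t: 28.85
tool_pos: [0.48, 0.0791, 0.0879]
tool_rot: [-0.033, 3.141, 0.001]
contact_force: [-1.5, 0.1, 3.1]
opening: 0.0513
```

Call:
carry_out([
  [0,0,-0.06,0,0,0,0.6],
  [0,0,0,0,0,0,0.6],
])

```text
t: 29.05
tool_pos: [0.4807, 0.0794, 0.0875]
tool_rot: [-0.033, 3.139, 0.002]
contact_force: [-2.4, 1.5, 8.8]
opening: 0.0513
```

Call:
carry_out([
  [-0.03,0,-0.06,0,0,0,0.6],
  [0,0,0,0,0,0,0.6],
])

```text
t: 29.25
tool_pos: [0.4809, 0.0795, 0.0873]
tool_rot: [-0.033, 3.137, 0.002]
contact_force: [-2.5, 1.6, 12.6]
opening: 0.0511
```

Call:
carry_out([
  [0,0,-0.05,0,0,0,0.6],
  [0,0,0,0,0,0,0.6],
])

```text
t: 29.45
tool_pos: [0.4814, 0.0795, 0.0872]
tool_rot: [-0.033, 3.136, 0.002]
contact_force: [-4.8, 1.4, 15.8]
opening: 0.0511
```

Call:
carry_out([
  [0,0,-0.06,0,0,0,0.6],
  [0,0,0,0,0,0,0.6],
  [0,0,0,0,0,0,0.6],
])

```text
t: 29.75
tool_pos: [0.4816, 0.0796, 0.0869]
tool_rot: [-0.033, 3.136, 0.002]
contact_force: [-8.1, 1.7, 23.5]
opening: 0.0512
```

```bash
python3 snap.py g4
```

```text
29.75 [0.4816 0.0796 0.0869] [-0.9998 -0.0213] [-8.0802  1.6539 23.5429] 0.051234634263340274
```

View pics/g4.png

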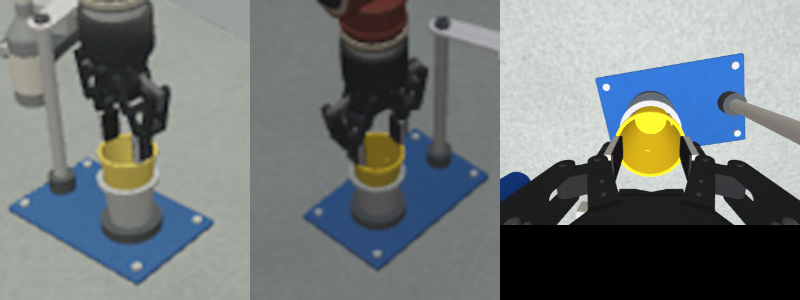

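Call:
carry_out([
  [0,0,0.6,0,0,0,0.6],
  [0,0,0.8,0,0,0,0.6],
  [-0.1,0,1,0,0,0,0.6],
  [-0.3,0,1,0,0,0,0.6],
  [-0.3,0,1,0,0,0,0.6],
  [-0.3,0,1,0,0,0,0.6],
  [0,0,0,0,0,0,0.6],
  [0,0,0,0,0,0,0.6],
])

```text
t: 30.7
tool_pos: [0.4541, 0.0788, 0.2165]
tool_rot: [-0.033, 3.14, -0.0]
contact_force: [0.4, 0.1, -0.6]
opening: 0.0513
```

```bash
python3 - <<'E'
from cups import *
p=look("w10",("yellow","blue","green"))
o=ctrl.get_obs();print(o["tool_pos"])
f=p["frame"];u,v=proj(p,[.479,.0787,.1])[0].astype(int)
x0,y0=u-50,v-45
cv2.imwrite("pics/w10z.png",cv2.resize(f[y0:y0+90,x0:x0+110],None,fx=6,fy=6,interpolation=cv2.INTER_CUBIC));print(x0,y0)
E
```

```text
yellow 3217 (225, 181, 65, 66)  [0.4944 0.0801] res px 3.49
blue 692 (0, 303, 23, 42) EDGE [ 0.6855 -0.2972] res px 2.08
blue 1480 (41, 258, 76, 55)  [ 0.6098 -0.1482] res px 1.26
blue 9938 (197, 124, 168, 117)  [0.4545 0.0903] res px 54.24
[0.4535 0.0788 0.2154]
207 165
```

View pics/w10z.png

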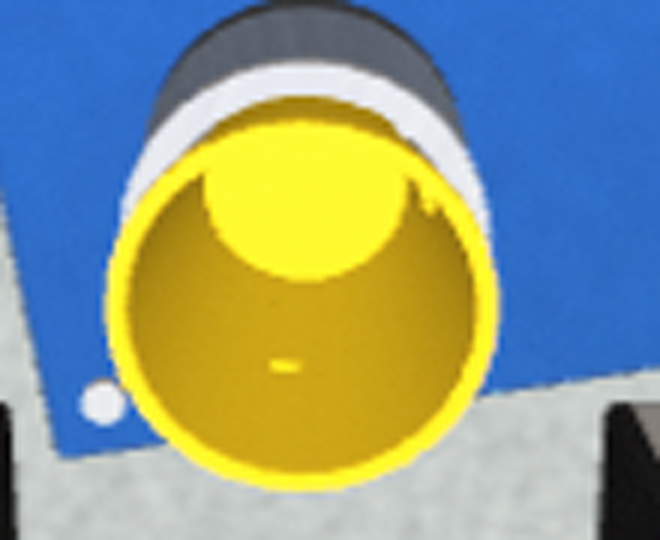

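```bash
cat > rim.py <<'E'
from cups import *
# rim fit of stacked cup: convex hull lower half of colour blob -> circle r=.032 at height z ; report xy for z and free z
def rim(name,z,xy=(.479,.0787),views=("wrist",)):
    lo,hi=HS[name];o=ctrl.get_obs()
    for v in views:
        p=cam(v);hsv=cv2.cvtColor(p["frame"],cv2.COLOR_BGR2HSV)
        m=((hsv[...,0]>=lo)&(hsv[...,0]<=hi)&(hsv[...,1]>90)).astype(np.uint8)
        u=proj(p,[xy[0],xy[1],z])[0]
        a=np.linspace(0,2*np.pi,72,endpoint=False);C=np.c_[.032*np.cos(a),.032*np.sin(a),np.zeros(72)]
        k=np.zeros_like(m);cv2.fillConvexPoly(k,cv2.convexHull(proj(p,C+[xy[0],xy[1],z]).astype(np.int32)),1);k=cv2.dilate(k,np.ones((13,13)))
        c=max(cv2.findContours(m&k,0,1)[0],key=cv2.contourArea)
        h=cv2.convexHull(c)[:,0].astype(float)
        # keep hull pts away from foot side: foot projects toward camera nadir
        cc=proj(p,[xy[0],xy[1],z])[0];ff=proj(p,[xy[0],xy[1],z-.08])[0];d=(ff-cc)/np.linalg.norm(ff-cc)
        hk=h[((h-cc)@d)<3]
        def f(X,zz): 
            s=cv2.convexHull(proj(p,C+[X[0],X[1],zz]).astype(np.float32));return [cv2.pointPolygonTest(s,(float(q[0]),float(q[1])),True) for q in hk]
        r=least_squares(lambda X:f(X,z),xy,diff_step=1e-3,loss="soft_l1",f_scale=.5)
        r2=least_squares(lambda X:f(X[:2],X[2]),[*xy,z],diff_step=1e-3,loss="soft_l1",f_scale=.5)
        print(name,v,"xy@z",r.x,"rms",np.sqrt(np.mean(r.fun**2)).round(2),"free",r2.x)
if __name__=="__main__": rim(sys.argv[1],float(sys.argv[2]))
E
python3 rim.py yellow .111
```

```text
yellow wrist xy@z [0.482  0.0781] rms 0.24 free [0.4803 0.0781 0.1144]
```

```bash
python3 - <<'E'
from h import *
p=cam("scene")
for uv in [(243,246),(271,240),(262,251),(245,250)]: print(uv,onz(p,uv,.012))
E
```

```text
(243, 246) [ 0.6477 -0.0357  0.012 ]
(271, 240) [0.6794 0.0405 0.012 ]
(262, 251) [ 0.6939 -0.0035  0.012 ]
(245, 250) [ 0.6622 -0.0395  0.012 ]
```

Call:
carry_out([
  [0.63,-0.9,0,0,0,0.2,0.6],
  [0.63,-0.9,0,0,0,0,0.6],
  [0.63,-0.9,0,0,0,0,0.6],
  [0.63,-0.9,0,0,0,0,0.6],
  [0.63,-0.9,0,0,0,0,0.6],
  [0.63,-0.9,-0.4,0,0,0,0.6],
  [0.63,-0.9,-0.8,0,0,0,0.6],
  [0.63,-0.9,-0.8,0,0,0,0.6],
  [0.63,-0.9,-0.4,0,0,0,0.6],
  [0.63,-0.9,0,0,0,0,0.6],
  [0,0,0,0,0,0,0.6],
  [0,0,0,0,0,0,0.6],
])

```text
t: 32.05
tool_pos: [0.6108, -0.146, 0.1547]
tool_rot: [0.063, -3.138, -0.002]
contact_force: [0.4, 0.6, 0.1]
opening: 0.0512
```

```bash
python3 cups.py w11
```

```text
[ 0.6108 -0.146   0.1547] [-0.9992 -0.0404]
yellow 405 (365, 247, 22, 33)  [0.7077 0.0105] res px 3.22
blue 10322 (0, 219, 144, 94) EDGE [ 0.6923 -0.3242] res px 28.87
blue 4184 (219, 160, 75, 73)  [ 0.6098 -0.1477] res px 0.4
blue 8542 (416, 0, 96, 137) EDGE [0.5242 0.0025] res px 27.02
green 6048 (17, 119, 108, 77)  [ 0.5832 -0.3158] res px 0.29
pink 3561 (235, 252, 67, 76)  [ 0.7207 -0.1322] res px 2.58
```

View pics/w11.png

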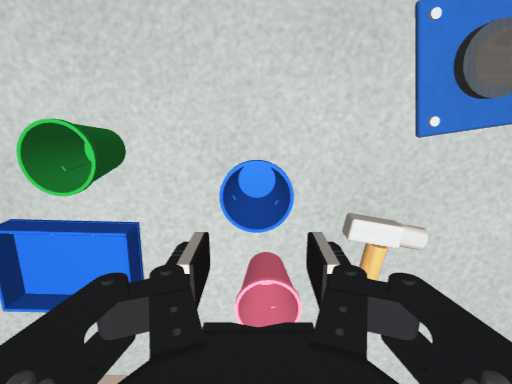

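Call:
carry_out([
  [-0.04,-0.07,-0.9,0,0,-0.4,0.6],
  [0,0,-0.9,0,0,0,0.6],
  [0,0,-0.9,0,0,0,0.6],
  [0,0,-0.7,0,0,0,0.6],
  [0,0,0,0,0,0,0.6],
  [0,0,0,0,0,0,0.6],
])

```text
t: 32.7
tool_pos: [0.6104, -0.1474, 0.0717]
tool_rot: [0.003, -3.141, -0.0]
contact_force: [-0.4, -0.2, 1.4]
opening: 0.0513
```

Call:
carry_out([
  [0,0,-0.08,0,0,0,0.6],
  [0,0,-0.06,0,0,0,0.6],
  [0,0,0,0,0,0,0.6],
])

```text
t: 33.0
tool_pos: [0.6108, -0.148, 0.0687]
tool_rot: [-0.002, 3.141, -0.001]
contact_force: [-1.0, 0.5, -0.5]
opening: 0.0511
```

Call:
carry_out([
  [0,0,-0.06,0,0,0,0.6],
  [0,0,0,0,0,0,0.6],
])

```text
t: 33.2
tool_pos: [0.6104, -0.1478, 0.0665]
tool_rot: [-0.002, 3.142, 0.0]
contact_force: [0.6, -0.2, -0.4]
opening: 0.0511
```

Call:
carry_out([
  [0,0,-0.06,0,0,0,0.6],
  [0,0,0,0,0,0,0.6],
])

```text
t: 33.4
tool_pos: [0.6102, -0.1478, 0.0647]
tool_rot: [0.002, -3.141, -0.0]
contact_force: [-0.6, 0.4, -0.5]
opening: 0.0513
```

Call:
carry_out([
  [0,0,-0.08,0,0,0,0.6],
  [0,0,-0.06,0,0,0,0.6],
  [0,0,0,0,0,0,0.6],
])

```text
t: 33.7
tool_pos: [0.6101, -0.1477, 0.061]
tool_rot: [0.002, -3.141, -0.0]
contact_force: [-0.9, 1.0, -0.4]
opening: 0.0509
```

Call:
carry_out([
  [0,0,-0.06,0,0,0,0.6],
  [0,0,0,0,0,0,0.6],
])

```text
t: 33.9
tool_pos: [0.6103, -0.1478, 0.0597]
tool_rot: [0.002, -3.141, -0.0]
contact_force: [-0.2, -0.4, 1.0]
opening: 0.0514
```

Call:
carry_out([
  [0,0,-0.06,0,0,0,0.6],
  [0,0,0,0,0,0,0.6],
])

```text
t: 34.1
tool_pos: [0.6103, -0.1478, 0.0583]
tool_rot: [0.002, -3.141, -0.0]
contact_force: [0.1, 0.5, 0.4]
opening: 0.0509
```

Call:
carry_out([
  [0,0,-0.06,0,0,0,0.6],
  [0,0,0,0,0,0,0.6],
])

```text
t: 34.3
tool_pos: [0.6103, -0.1478, 0.0568]
tool_rot: [0.002, -3.141, -0.0]
contact_force: [0.2, 1.4, -0.5]
opening: 0.0513
```

Call:
carry_out([
  [0,0,-0.06,0,0,0,0.6],
  [0,0,0,0,0,0,0.6],
])

```text
t: 34.5
tool_pos: [0.6106, -0.1479, 0.0557]
tool_rot: [-0.002, 3.141, -0.0]
contact_force: [-0.2, -0.1, 0.9]
opening: 0.0506
```

Call:
carry_out([
  [0,0,-0.06,0,0,0,0.6],
  [0,0,0,0,0,0,0.6],
])

```text
t: 34.7
tool_pos: [0.6113, -0.148, 0.0556]
tool_rot: [-0.002, 3.14, -0.0]
contact_force: [-0.8, 0.8, 5.0]
opening: 0.0513
```

```bash
python3 snap.py g5
```

```text
34.7 [ 0.6113 -0.148   0.0556] [-1.     -0.0012] [-0.8305  0.8209  5.0435] 0.0512770675409934
```

View pics/g5.png

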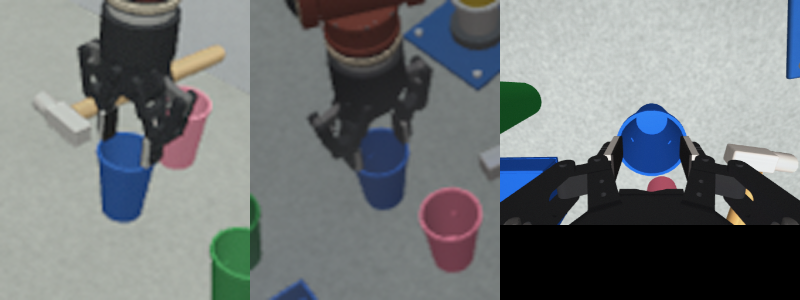

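Call:
carry_out([
  [-0.04,0,0.6,0,0,0,0.6],
  [0,0,0.4,0,0,0,1],
  [0,0,0,0,0,0,1],
  [0,0,0,0,0,0,1],
  [0,0,0,0,0,0,1],
  [0,0,-0.6,0,0,0,1],
  [0,0,-0.8,0,0,0,1],
  [0,0,-0.3,0,0,0,1],
  [0,0,0,0,0,0,1],
  [0,0,0,0,0,0,1],
])

```text
t: 35.85
tool_pos: [0.6093, -0.1478, 0.0361]
tool_rot: [0.002, -3.141, -0.0]
contact_force: [0.0, -0.2, 0.7]
opening: 0.0857
```

```bash
python3 cups.py w12 | grep -v -e pink -e green
```

```text
[ 0.6093 -0.1478  0.0361] [-1.     -0.0012]
yellow 603 (415, 354, 30, 30) EDGE [ 0.7585 -0.0039] res px 5.23
blue 1001 (58, 351, 46, 33) EDGE [ 0.7561 -0.2911] res px 5.65
blue 1146 (0, 282, 87, 35) EDGE [ 0.6745 -0.3064] res px 4.14
blue 14431 (190, 184, 139, 143)  [ 0.6103 -0.1476] res px 0.78
```

Call:
carry_out([
  [0.03,0,0.16,0,0,0,1],
  [0,0,0,0,0,0,0],
  [0,0,0,0,0,0,0],
  [0,0,0,0,0,0,0],
  [0,0,0,0,0,0,0],
  [0,0,0,0,0,0,0],
], grip_force=50)

```text
t: 36.5
tool_pos: [0.6116, -0.1481, 0.0424]
tool_rot: [-0.002, 3.138, -0.001]
contact_force: [0.4, 1.0, 5.4]
opening: 0.0589
```

Call:
carry_out([
  [0,0,0.4,0,0,0,0],
  [0,0,0.8,0,0,0,0],
  [0,0,1,0,0,0,0],
  [0,0,1,0,0,0,0],
  [0,0,1,0,0,0,0],
  [0,0,1,0,0,0,0],
  [0,0,1,0,0,0,0],
  [-0.3,0.5,0,0,0,0,0],
  [-0.5,0.9,0,0,0,0,0],
  [-0.5,0.9,0,0,0,0,0],
  [-0.5,0.9,0,0,0,0,0],
  [-0.5,0.9,0,0,0,0,0],
])

```text
t: 37.7
tool_pos: [0.5504, -0.0436, 0.1932]
tool_rot: [0.002, -3.138, -0.002]
contact_force: [0.6, -0.3, -0.4]
opening: 0.0589
```

Call:
carry_out([
  [-0.5,0.9,0,0,0,0,0],
  [-0.5,0.9,0,0,0,0,0],
  [-0.5,0.9,0,0,0,0,0],
  [-0.5,0.9,0,0,0,0,0],
  [-0.5,0.9,0,0,0,0,0],
  [-0.42,0.46,0,0,0,0,0],
  [0,0,0,0,0,0,0],
  [0,0,0,0,0,0,0],
])

```text
t: 38.5
tool_pos: [0.4792, 0.0786, 0.1948]
tool_rot: [0.003, -3.141, 0.001]
contact_force: [0.0, -0.3, -0.2]
opening: 0.0589
```

```bash
python3 snap.py g6; python3 inhand.py blue .155; python3 inhand.py blue .155 wrist; python3 rim.py yellow .1115
```

```text
38.5 [0.4792 0.0786 0.1948] [-1.     -0.0018] [ 0.0126 -0.3211 -0.1814] 0.05892879084092792
blue cup [ 0.4794  0.078   0.1551  0.0008 -0.0271] res 1.17 tcp [0.48   0.078  0.1954]
blue cup [ 0.4791  0.0779  0.1564 -0.0019 -0.038 ] res 1.1 tcp [0.48   0.0781 0.1954]
yellow wrist xy@z [0.4788 0.0782] rms 0.0 free [0.4789 0.0782 0.1114]
```

View pics/g6.png

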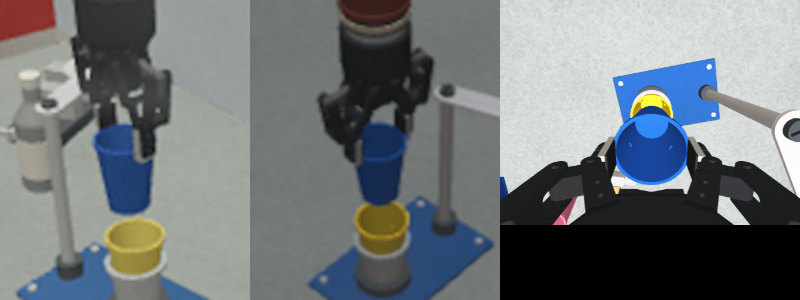

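Call:
carry_out([
  [0.02,0.02,-0.6,0,0,0,0],
  [0,0,-0.8,0,0,0,0],
  [0,0,-0.8,0,0,0,0],
  [0,0,-0.8,0,0,0,0],
  [0,0,-0.6,0,0,0,0],
  [0,0,-0.06,0,0,0,0],
  [0,0,0,0,0,0,0],
  [0,0,0,0,0,0,0],
])

```text
t: 39.7
tool_pos: [0.4805, 0.079, 0.1046]
tool_rot: [-0.002, 3.141, -0.0]
contact_force: [0.2, -1.7, -1.4]
opening: 0.0591
```

Call:
carry_out([
  [0,0,-0.06,0,0,0,0],
  [0,0,-0.06,0,0,0,0],
  [0,0,-0.06,0,0,0,0],
  [0,0,0,0,0,0,0],
])

```text
t: 40.1
tool_pos: [0.4807, 0.0789, 0.1002]
tool_rot: [-0.002, 3.14, -0.001]
contact_force: [1.7, -3.5, 3.0]
opening: 0.0587
```

Call:
carry_out([
  [0,0,-0.06,0,0,0,0],
  [0,0,0,0,0,0,0],
])

```text
t: 40.3
tool_pos: [0.4809, 0.0788, 0.0989]
tool_rot: [-0.002, 3.14, -0.001]
contact_force: [-0.5, -3.0, 3.5]
opening: 0.0587
```

Call:
carry_out([
  [0,-0.05,0,0,0,0,0],
  [0,0,-0.06,0,0,0,0],
  [0,0,0,0,0,0,0],
])

```text
t: 40.6
tool_pos: [0.4814, 0.0785, 0.0981]
tool_rot: [-0.002, 3.139, 0.003]
contact_force: [-0.3, -1.2, 7.4]
opening: 0.0591
```

Call:
carry_out([
  [-0.02,0,-0.06,0,0,0,0],
  [0,0,0,0,0,0,0],
])

```text
t: 40.8
tool_pos: [0.4815, 0.0785, 0.0976]
tool_rot: [-0.002, 3.137, 0.002]
contact_force: [0.2, -0.5, 10.7]
opening: 0.0587
```

Call:
carry_out([
  [-0.04,0,0,0,0,0,0.9],
  [0,0,0,0,0,0,0.9],
  [0,0,0,0,0,0,0.9],
  [0,0,0.4,0,0,0,1],
  [0,0,0.8,0,0,0,1],
  [0,0,1,0,0,0,1],
  [0,0,0.6,0,0,0,0.6],
  [0,0,0,0,0,0,0.6],
  [0,0,0,0,0,0,0.6],
  [0,0,0,0,0,0,0.6],
])

```text
t: 41.8
tool_pos: [0.4777, 0.0779, 0.1635]
tool_rot: [0.002, -3.139, -0.0]
contact_force: [-1.0, 0.1, -1.0]
opening: 0.0512
```

```bash
python3 snap.py g7;  python3 rim.py blue .137
```

```text
41.8 [0.4777 0.0779 0.1635] [-1.     -0.0012] [-0.9929  0.051  -1.0143] 0.051237599749396685
blue wrist xy@z [0.4802 0.0772] rms 3.49 free [0.4608 0.077  0.173 ]
```

View pics/g7.png

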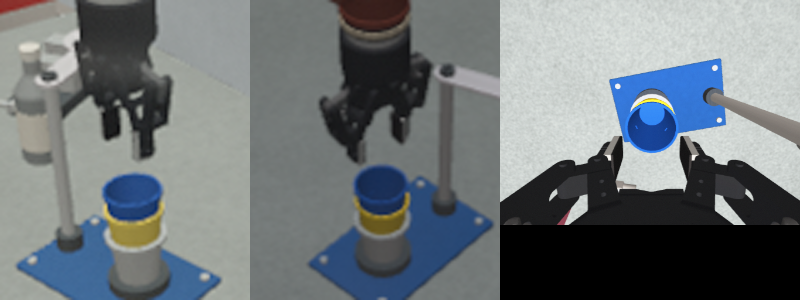

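Call:
carry_out([
  [0.05,0.03,-0.8,0,0,0,0.6],
  [0,0,-0.6,0,0,0,0.6],
  [0,0,-0.4,0,0,0,0.6],
  [0,0,0,0,0,0,0.6],
  [0,0,-0.04,0,0,0,0.6],
])

```text
t: 42.5
tool_pos: [0.4799, 0.0786, 0.119]
tool_rot: [0.002, -3.141, -0.0]
contact_force: [-0.3, -0.1, 0.4]
opening: 0.0512
```

Call:
carry_out([
  [0,0,-0.06,0,0,0,0.6],
  [0,0,-0.06,0,0,0,0.6],
  [0,0,0,0,0,0,0.6],
])

```text
t: 42.8
tool_pos: [0.4801, 0.0787, 0.1163]
tool_rot: [-0.002, 3.141, -0.0]
contact_force: [-0.8, -0.3, -0.4]
opening: 0.0513
```

Call:
carry_out([
  [0,0,-0.06,0,0,0,0.6],
  [0,0,0,0,0,0,0.6],
])

```text
t: 43.0
tool_pos: [0.4799, 0.0787, 0.1144]
tool_rot: [0.002, -3.142, 0.0]
contact_force: [0.9, -0.3, 0.2]
opening: 0.0512
```

Call:
carry_out([
  [0,0,-0.06,0,0,0,0.6],
  [0,0,0,0,0,0,0.6],
])

```text
t: 43.2
tool_pos: [0.4798, 0.0787, 0.1128]
tool_rot: [0.002, -3.141, 0.0]
contact_force: [-0.6, 0.6, 1.0]
opening: 0.0512
```

Call:
carry_out([
  [0,0,-0.06,0,0,0,0.6],
  [0,0,0,0,0,0,0.6],
])

```text
t: 43.4
tool_pos: [0.48, 0.0788, 0.1116]
tool_rot: [-0.002, 3.141, 0.0]
contact_force: [-0.3, 0.7, -0.3]
opening: 0.0511
```

Call:
carry_out([
  [-0.02,0,-0.06,0,0,0,0.6],
  [0,0,0,0,0,0,0.6],
])

```text
t: 43.6
tool_pos: [0.4803, 0.079, 0.1113]
tool_rot: [-0.002, 3.139, 0.001]
contact_force: [-0.4, 1.3, 5.1]
opening: 0.0513
```

Call:
carry_out([
  [-0.02,0,-0.06,0,0,0,0.6],
  [0,0,0,0,0,0,0.6],
])

```text
t: 43.8
tool_pos: [0.4807, 0.079, 0.111]
tool_rot: [-0.002, 3.137, 0.001]
contact_force: [-1.0, 1.4, 9.1]
opening: 0.0514
```

Call:
carry_out([
  [-0.02,0,-0.06,0,0,0,0.6],
  [0,0,0,0,0,0,0.6],
])

```text
t: 44.0
tool_pos: [0.4812, 0.079, 0.1107]
tool_rot: [-0.002, 3.135, 0.001]
contact_force: [-0.1, 2.1, 11.3]
opening: 0.0511
```

Call:
carry_out([
  [-0.02,0,-0.06,0,0,0,0.6],
  [0,0,-0.04,0,0,0,0.6],
  [0,0,0,0,0,0,0.6],
])

```text
t: 44.3
tool_pos: [0.4821, 0.079, 0.1099]
tool_rot: [-0.002, 3.132, 0.001]
contact_force: [-0.2, 0.3, 15.7]
opening: 0.0512
```

Call:
carry_out([
  [-0.02,0,-0.05,0,0,0,0.6],
  [0,0,0,0,0,0,0.6],
  [0,0,0,0,0,0,0.6],
])

```text
t: 44.6
tool_pos: [0.4823, 0.079, 0.1096]
tool_rot: [-0.002, 3.13, 0.001]
contact_force: [-0.0, 1.9, 19.1]
opening: 0.0512
```

Call:
carry_out([
  [0,0,0.6,0,0,0,0.6],
  [0.05,0,0.8,0,0,0,0.6],
  [-0.1,0,1,0,0,0,0.6],
  [-0.3,0,1,0,0,0,0.6],
  [-0.3,0,1,0,0,0,0.6],
  [-0.3,0,0,0,0,0,0.6],
  [0,0,0,0,0,0,0.6],
  [0,0,0,0,0,0,0.6],
])

```text
t: 45.4
tool_pos: [0.4528, 0.0786, 0.2115]
tool_rot: [0.002, -3.139, 0.0]
contact_force: [0.4, -0.0, -0.2]
opening: 0.051
```

```bash
python3 - <<'E'
from cups import *
p=look("w13",("green",))
o=ctrl.get_obs();print(o["tool_pos"],Ro.from_rotvec(o["tool_rot"]).as_matrix())
f=p["frame"];u,v=proj(p,[.479,.0787,.11])[0].astype(int)
x0,y0=u-50,v-45
cv2.imwrite("pics/w13z.png",cv2.resize(f[y0:y0+90,x0:x0+110],None,fx=6,fy=6,interpolation=cv2.INTER_CUBIC));print(x0,y0)
E
```

```text
[0.4528 0.0786 0.2114] [[-1.     -0.0011 -0.0028]
 [-0.0011  1.     -0.0001]
 [ 0.0028 -0.0001 -1.    ]]
208 171
```

View pics/w13z.png

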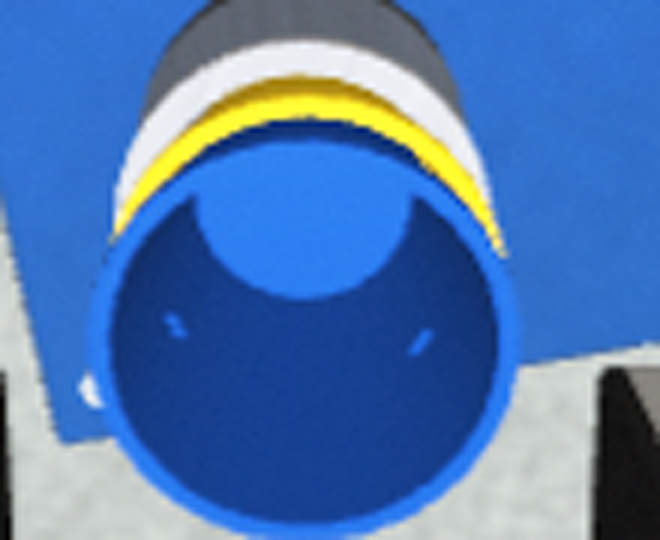

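Call:
carry_out([
  [0.33,-0.98,0,0,0,0,1],
  [0.33,-0.98,0,0,0,0,1],
  [0.33,-0.98,0,0,0,0,1],
  [0.33,-0.98,0,0,0,0,1],
  [0.33,-0.98,0,0,0,0,1],
  [0.33,-0.98,0,0,0,0,1],
  [0.33,-0.98,0,0,0,0,1],
  [0.33,-0.98,0,0,0,0,1],
  [0.33,-0.98,0,0,0,0,1],
  [0.33,-0.98,0,0,0,0,1],
  [0.33,-0.98,0,0,0,0,1],
  [0.33,-0.98,0,0,0,0,1],
])

```text
t: 46.65
tool_pos: [0.5524, -0.2162, 0.2111]
tool_rot: [0.002, -3.139, -0.002]
contact_force: [0.4, -0.9, 0.1]
opening: 0.0854
```

Call:
carry_out([
  [0.33,-0.98,-0.4,0,0,0,1],
  [0.33,-0.98,-0.8,0,0,0,1],
  [0.33,-0.98,-0.8,0,0,0,1],
  [0.3,-0.98,-0.8,0,0,0,1],
  [0,0,-0.4,0,0,0,1],
  [0,0,0,0,0,0,1],
  [0,0,0,0,0,0,1],
])

```text
t: 47.35
tool_pos: [0.5846, -0.3125, 0.1326]
tool_rot: [0.003, -3.14, -0.002]
contact_force: [-0.6, -0.4, 0.5]
opening: 0.0857
```

```bash
python3 cups.py w14
```

```text
[ 0.5846 -0.3125  0.1326] [-1.     -0.0016]
blue 8354 (157, 255, 129, 83)  [ 0.6859 -0.3436] res px 25.44
green 4969 (215, 162, 81, 80)  [ 0.583  -0.3151] res px 0.35
pink 535 (419, 350, 36, 28)  [ 0.7535 -0.1053] res px 8.68
```

View pics/w14.png

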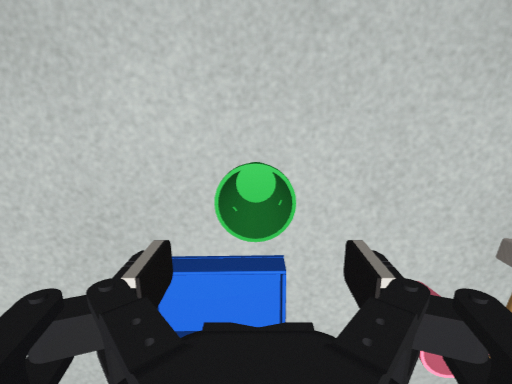

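Call:
carry_out([
  [-0.05,-0.11,-0.9,0,0,0,1],
  [0,0,-0.9,0,0,0,1],
  [0,0,-0.9,0,0,0,1],
  [0,0,-0.5,0,0,0,1],
  [0,0,-0.36,0,0,0,1],
  [0,0,0,0,0,0,1],
  [0,0,0,0,0,0,0],
  [0,0,0,0,0,0,0],
  [0,0,0,0,0,0,0],
  [0,0,0,0,0,0,0],
  [0,0,0,0,0,0,0],
], grip_force=50)

```text
t: 48.5
tool_pos: [0.5852, -0.3169, 0.0468]
tool_rot: [-0.002, 3.138, -0.003]
contact_force: [-0.3, 1.8, 6.5]
opening: 0.0587
```

Call:
carry_out([
  [0,0,0.4,0,0,0,0],
  [0,0,0.8,0,0,0,0],
  [0,0,1,0,0,0,0],
  [0,0,1,0,0,0,0],
  [0,0,1,0,0,0,0],
  [0,0,1,0,0,0,0],
  [0,0,1,0,0,0,0],
  [0,0,1,0,0,0,0],
  [-0.15,0.5,0,0,0,0,0],
  [-0.25,0.92,0,0,0,0,0],
  [-0.25,0.92,0,0,0,0,0],
  [-0.25,0.92,0,0,0,0,0],
])

```text
t: 49.7
tool_pos: [0.5597, -0.2326, 0.2222]
tool_rot: [0.002, -3.139, -0.003]
contact_force: [-0.2, 0.0, -0.5]
opening: 0.0584
```

Call:
carry_out([
  [-0.25,0.92,0,0,0,0,0],
  [-0.25,0.92,0,0,0,0,0],
  [-0.25,0.92,0,0,0,0,0],
  [-0.25,0.92,0,0,0,0,0],
  [-0.25,0.92,0,0,0,0,0],
  [-0.25,0.92,0,0,0,0,0],
  [-0.25,0.92,0,0,0,0,0],
  [-0.25,0.92,0,0,0,0,0],
  [-0.25,0.92,0,0,0,0,0],
  [-0.25,0.92,0,0,0,0,0],
  [-0.25,0.92,0,0,0,0,0],
  [0,0,0,0,0,0,0],
])

```text
t: 50.9
tool_pos: [0.4905, 0.021, 0.2224]
tool_rot: [0.007, -3.139, -0.002]
contact_force: [-0.5, -0.3, -0.7]
opening: 0.0588
```

Call:
carry_out([
  [-0.2,0.9,0,0,0,0,0],
  [-0.2,0.9,0,0,0,0,0],
  [-0.02,0.4,0,0,0,0,0],
  [0,0,0,0,0,0,0],
  [0,0,0,0,0,0,0],
])

```text
t: 51.4
tool_pos: [0.4819, 0.0728, 0.2237]
tool_rot: [0.002, -3.141, 0.001]
contact_force: [-0.0, 1.0, -0.6]
opening: 0.0584
```

```bash
python3 snap.py g8; python3 inhand.py green .176; python3 inhand.py green .176 wrist
```

```text
51.4 [0.4819 0.0728 0.2237] [-1.     -0.0011] [-0.0489  1.0082 -0.6424] 0.058429354840862105
green cup [ 0.4808  0.0742  0.1784  0.0227 -0.0063] res 0.69 tcp [0.4821 0.0726 0.2241]
green cup [ 0.4808  0.0745  0.1787  0.0228 -0.0075] res 0.26 tcp [0.482  0.0729 0.2242]
```

View pics/g8.png

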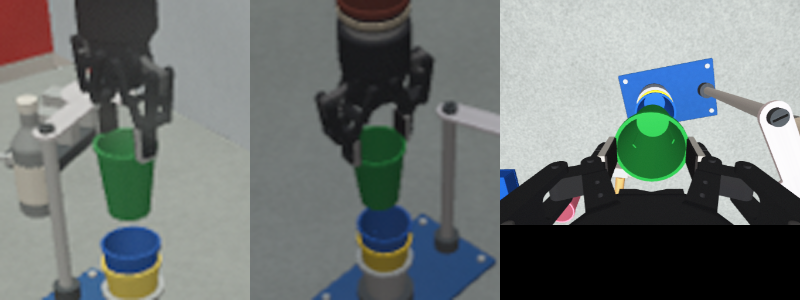

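Call:
carry_out([
  [-0.05,0.17,-0.6,0,0,0,0],
  [0,0,-0.8,0,0,0,0],
  [0,0,-0.8,0,0,0,0],
  [0,0,-0.8,0,0,0,0],
  [0,0,-0.6,0,0,0,0],
  [0,0,0,0,0,0,0],
  [0,0,0,0,0,0,0],
])

```text
t: 52.45
tool_pos: [0.4802, 0.0778, 0.1335]
tool_rot: [0.002, -3.141, -0.0]
contact_force: [0.3, -0.5, 0.0]
opening: 0.0585
```

Call:
carry_out([
  [0,0,-0.06,0,0,0,0],
  [0,0,-0.06,0,0,0,0],
  [0,0,-0.06,0,0,0,0],
  [0,0,0,0,0,0,0],
])

```text
t: 52.85
tool_pos: [0.4807, 0.0777, 0.1297]
tool_rot: [-0.002, 3.141, -0.0]
contact_force: [0.6, -0.3, -0.9]
opening: 0.0583
```

Call:
carry_out([
  [0,0,-0.06,0,0,0,0],
  [0,0,0,0,0,0,0],
])

```text
t: 53.05
tool_pos: [0.4807, 0.0777, 0.1282]
tool_rot: [-0.002, 3.141, 0.0]
contact_force: [0.7, 0.5, -0.7]
opening: 0.0586
```

Call:
carry_out([
  [0,0,-0.06,0,0,0,0],
  [0,0,0,0,0,0,0],
])

```text
t: 53.25
tool_pos: [0.4807, 0.0776, 0.1267]
tool_rot: [-0.002, 3.141, -0.0]
contact_force: [0.6, 0.6, 0.3]
opening: 0.0589
```

Call:
carry_out([
  [0,0,-0.06,0,0,0,0],
  [0,0,0,0,0,0,0],
])

```text
t: 53.45
tool_pos: [0.4808, 0.0775, 0.1253]
tool_rot: [-0.002, 3.141, -0.001]
contact_force: [0.7, -0.5, 0.7]
opening: 0.0586
```

Call:
carry_out([
  [0,0,-0.06,0,0,0,0],
  [0,0,0,0,0,0,0],
])

```text
t: 53.65
tool_pos: [0.4811, 0.0775, 0.1243]
tool_rot: [-0.002, 3.14, -0.001]
contact_force: [1.5, -1.5, 3.1]
opening: 0.0588
```

Call:
carry_out([
  [-0.04,0,-0.06,0,0,0,0],
  [0,0,0,0,0,0,0],
  [0,0,0,0,0,0,0.9],
  [0,0,0,0,0,0,0.9],
  [0,0,0,0,0,0,0.9],
  [0,0,0.4,0,0,0,1],
  [0,0,0.8,0,0,0,1],
  [0,0,1,0,0,0,1],
  [0,0,0.6,0,0,0,0.6],
  [0,0,0,0,0,0,0.6],
  [0,0,0,0,0,0,0.6],
  [0,0,0,0,0,0,0.6],
])

```text
t: 54.85
tool_pos: [0.4788, 0.0777, 0.1907]
tool_rot: [0.002, -3.139, 0.0]
contact_force: [-0.5, -0.5, 0.9]
opening: 0.0507
```

```bash
python3 snap.py g9;  python3 rim.py green .160
```

```text
54.85 [0.4788 0.0777 0.1907] [-1.     -0.0012] [-0.5236 -0.4555  0.9031] 0.050701958176234664
green wrist xy@z [0.4788 0.0773] rms 0.17 free [0.4794 0.0773 0.1589]
```

View pics/g9.png

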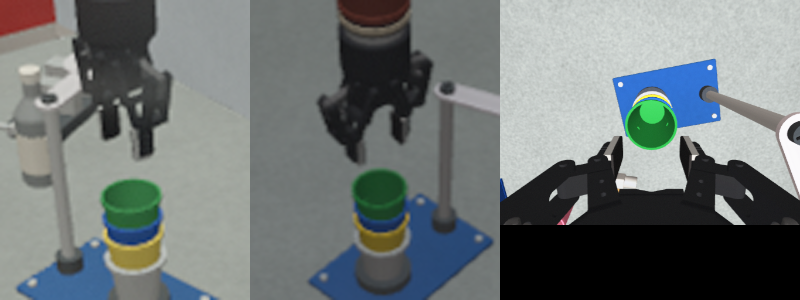

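Call:
carry_out([
  [0.03,0.03,-0.8,0,0,0,0.6],
  [0,0,-0.7,0,0,0,0.6],
  [0,0,-0.45,0,0,0,0.6],
  [0,0,0,0,0,0,0.6],
  [0,0,0,0,0,0,0.6],
])

```text
t: 55.55
tool_pos: [0.4805, 0.0784, 0.1436]
tool_rot: [0.002, -3.141, 0.0]
contact_force: [1.0, 0.2, -0.4]
opening: 0.0513
```

Call:
carry_out([
  [0,0,-0.06,0,0,0,0.6],
  [0,0,-0.06,0,0,0,0.6],
  [0,0,0,0,0,0,0.6],
])

```text
t: 55.85
tool_pos: [0.4807, 0.0784, 0.1409]
tool_rot: [-0.002, 3.141, -0.0]
contact_force: [-0.7, -0.2, 0.3]
opening: 0.0511
```

Call:
carry_out([
  [0,0,-0.06,0,0,0,0.6],
  [0,0,0,0,0,0,0.6],
])

```text
t: 56.05
tool_pos: [0.4804, 0.0784, 0.1389]
tool_rot: [0.002, -3.142, -0.0]
contact_force: [-0.9, -0.3, -0.8]
opening: 0.0512
```

Call:
carry_out([
  [0,0,-0.06,0,0,0,0.6],
  [0,0,0,0,0,0,0.6],
])

```text
t: 56.25
tool_pos: [0.4803, 0.0784, 0.1373]
tool_rot: [0.002, -3.141, 0.0]
contact_force: [-0.4, 0.1, 1.2]
opening: 0.0509
```

Call:
carry_out([
  [-0.02,0,-0.06,0,0,0,0.6],
  [0,0,0,0,0,0,0.6],
])

```text
t: 56.45
tool_pos: [0.4797, 0.0784, 0.1357]
tool_rot: [0.002, -3.141, 0.0]
contact_force: [0.4, -0.7, -0.2]
opening: 0.0512
```

Call:
carry_out([
  [-0.02,0,-0.06,0,0,0,0.6],
  [0,0,0,0,0,0,0.6],
])

```text
t: 56.65
tool_pos: [0.4793, 0.0784, 0.1344]
tool_rot: [0.002, -3.141, -0.0]
contact_force: [0.1, -1.2, 0.2]
opening: 0.0513
```

Call:
carry_out([
  [-0.02,0,-0.06,0,0,0,0.6],
  [0,0,0,0,0,0,0.6],
])

```text
t: 56.85
tool_pos: [0.4794, 0.0787, 0.1336]
tool_rot: [-0.002, 3.14, 0.001]
contact_force: [-0.4, 1.9, 2.2]
opening: 0.0511
```

Call:
carry_out([
  [-0.02,0,-0.06,0,0,0,0.6],
  [0,0,0,0,0,0,0.6],
])

```text
t: 57.05
tool_pos: [0.4794, 0.0791, 0.1328]
tool_rot: [-0.002, 3.139, 0.003]
contact_force: [1.0, 3.0, 5.9]
opening: 0.0511
```

Call:
carry_out([
  [-0.02,0,-0.06,0,0,0,0.6],
  [0,0,0,0,0,0,0.6],
])

```text
t: 57.25
tool_pos: [0.4797, 0.0791, 0.1324]
tool_rot: [-0.002, 3.137, 0.003]
contact_force: [0.5, 2.8, 8.7]
opening: 0.0514
```

Call:
carry_out([
  [-0.02,0,-0.06,0,0,0,0.6],
  [0,0,0,0,0,0,0.6],
])

```text
t: 57.45
tool_pos: [0.4799, 0.0791, 0.1319]
tool_rot: [-0.002, 3.135, 0.003]
contact_force: [0.3, 3.6, 11.2]
opening: 0.051
```

Call:
carry_out([
  [-0.02,0,-0.06,0,0,0,0.6],
  [0,0,0,0,0,0,0.6],
])

```text
t: 57.65
tool_pos: [0.4802, 0.0791, 0.1315]
tool_rot: [-0.002, 3.133, 0.003]
contact_force: [-0.1, 2.5, 14.2]
opening: 0.0512
```

Call:
carry_out([
  [-0.02,0,-0.05,0,0,0,0.6],
  [0,0,0,0,0,0,0.6],
])

```text
t: 57.85
tool_pos: [0.4804, 0.0791, 0.1313]
tool_rot: [-0.002, 3.132, 0.003]
contact_force: [-0.5, 2.7, 17.2]
opening: 0.0512
```

Call:
carry_out([
  [0,0,0.6,0,0,0,0.6],
  [0.05,0,0.8,0,0,0,0.6],
  [-0.1,0,1,0,0,0,0.6],
  [-0.3,0,1,0,0,0,0.6],
  [-0.3,0,1,0,0,0,0.6],
  [-0.3,0,0.4,0,0,0,0.6],
  [0,0,0,0,0,0,0.6],
  [0,0,0,0,0,0,0.6],
])

```text
t: 58.65
tool_pos: [0.4521, 0.0783, 0.2444]
tool_rot: [0.002, -3.14, 0.0]
contact_force: [1.0, -0.3, -0.1]
opening: 0.0515
```

```bash
python3 - <<'E'
from h import *
o=ctrl.get_obs();print(o["t"],o["tool_pos"])
p=cam("side");s=cam("scene");w=cam("wrist")
a=np.linspace(0,2*np.pi,180)
out=[]
for c,k in((p,(40,60)),(s,(40,60))):
    u,v=proj(c,[.479,.0787,.12])[0].astype(int);x0,y0=u-32,v-30
    z=cv2.resize(c["frame"][y0:y0+60,x0:x0+64],None,fx=6,fy=6,interpolation=cv2.INTER_CUBIC)
    z2=z.copy()
    for h,r,col in((.1557,.032,(255,255,255)),(.134,.032,(0,0,255)),(.1113,.032,(255,0,255)),(.078,.0275,(0,0,0))):
        for P in proj(c,np.c_[.479+r*np.cos(a),.0787+r*np.sin(a),np.full(180,h)]): cv2.circle(z2,tuple(((P-[x0,y0]+.5)*6).astype(int)),0,col,-1)
    out+= [z2]
cv2.imwrite("pics/st.png",np.hstack(out))
E
python3 rim.py green .1557
```

```text
58.65 [0.4521 0.0783 0.2444]
green wrist xy@z [0.481  0.0785] rms 0.13 free [0.4805 0.0786 0.1567]
```

View pics/st.png

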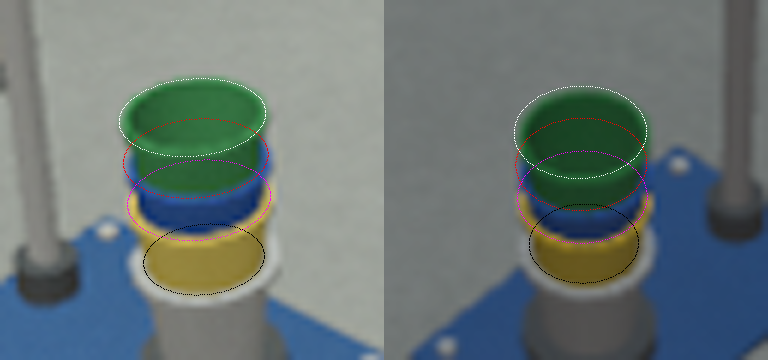

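Call:
carry_out([
  [0,0,1,0,0,0,0.5],
  [0,0,1,0,0,0.5,0.5],
  [0.45,0.7,0.4,0,0,0.8,0.5],
  [0.45,0.7,0,0,0,0.8,0.5],
  [0.45,0.7,0,0,0,0.8,0.5],
  [0.45,0.7,0,0,0,0.8,0.5],
  [0.45,0.7,0,0,0,0.8,0.5],
  [0.45,0.7,0,0,0,0,0.5],
  [0.45,0.7,0,0,0,0,0.5],
  [0.45,0.7,0,0,0,0,0.5],
  [0.45,0.7,0,0,0,0,0.5],
  [0.2,0.4,0,0,0,0,0.5],
])

```text
t: 60.05
tool_pos: [0.5593, 0.2469, 0.3041]
tool_rot: [0.703, -3.06, 0.0]
contact_force: [-0.4, -0.3, 0.1]
opening: 0.0428
```

Call:
carry_out([
  [0,0,0,0,0,0,0.5],
  [0,0,0,0,0,0,0.5],
])

```text
t: 60.25
tool_pos: [0.5586, 0.2456, 0.3052]
tool_rot: [0.703, -3.061, 0.001]
contact_force: [0.4, -0.4, -0.0]
opening: 0.0425
```

```bash
python3 - <<'E'
from h import *
o=ctrl.get_obs();print(o["tool_pos"],Ro.from_rotvec(o["tool_rot"]).as_matrix()[:2,0])
w=cam("wrist");print([onz(w,m[1],.25) for m in marks(w,"cover_knob")]);cv2.imwrite("pics/w15.png",w["frame"])
a=np.radians(np.linspace(28.1,-85,21)); P=np.c_[.459+.115*np.cos(a),.192+.115*np.sin(a)]
print((np.diff(P,axis=0)/.025).round(2).tolist())
E
```

```text
[0.5586 0.2456 0.3052] [-0.8999 -0.4361]
[array([0.561 , 0.2484, 0.25  ])]
[[0.19, -0.41], [0.15, -0.43], [0.11, -0.44], [0.07, -0.45], [0.02, -0.45], [-0.02, -0.45], [-0.07, -0.45], [-0.11, -0.44], [-0.15, -0.43], [-0.2, -0.41], [-0.24, -0.39], [-0.27, -0.36], [-0.31, -0.33], [-0.34, -0.3], [-0.37, -0.27], [-0.39, -0.23], [-0.41, -0.19], [-0.43, -0.15], [-0.44, -0.11], [-0.45, -0.06]]
```

View pics/w15.png

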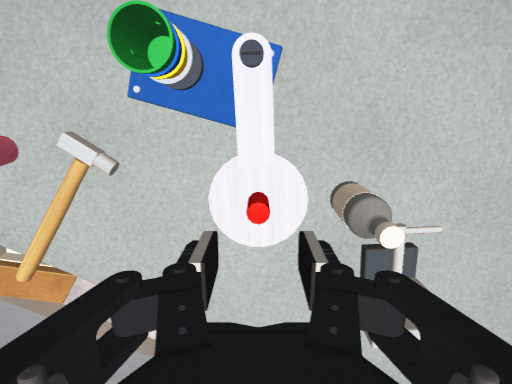

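Call:
carry_out([
  [0.05,0.04,-0.9,0,0,0,0.5],
  [0,0,-0.9,0,0,0,0.5],
  [0,0,-0.9,0,0,0,0.5],
  [0,0,-0.5,0,0,0,0.5],
  [0,0,0,0,0,0,0.5],
  [0,0,0,0,0,0,0.5],
])

```text
t: 60.95
tool_pos: [0.5604, 0.2467, 0.2266]
tool_rot: [-0.702, 3.061, 0.0]
contact_force: [0.2, 0.8, 1.8]
opening: 0.0426
```

Call:
carry_out([
  [0.19,-0.41,0,0,0,-0.9,0.5],
  [0.15,-0.43,0,0,0,-0.9,0.5],
  [0.11,-0.44,0,0,0,-0.9,0.5],
  [0.07,-0.45,0,0,0,-0.9,0.5],
  [0.02,-0.45,0,0,0,-0.9,0.5],
  [-0.02,-0.45,0,0,0,-0.9,0.5],
  [-0.07,-0.45,0,0,0,-0.9,0.5],
  [-0.11,-0.44,0,0,0,-0.9,0.5],
  [-0.15,-0.43,0,0,0,-0.9,0.5],
  [-0.2,-0.41,0,0,0,-0.9,0.5],
])

```text
t: 61.95
tool_pos: [0.5612, 0.1377, 0.2283]
tool_rot: [0.704, 3.057, 0.003]
contact_force: [0.2, -0.0, 0.2]
opening: 0.0423
```

Call:
carry_out([
  [-0.24,-0.39,0,0,0,-0.9,0.5],
  [-0.27,-0.36,0,0,0,-0.9,0.5],
  [-0.31,-0.33,0,0,0,-0.9,0.5],
  [-0.34,-0.3,0,0,0,-0.9,0.5],
  [-0.37,-0.27,0,0,0,-0.9,0.5],
  [-0.39,-0.23,0,0,0,-0.9,0.5],
  [-0.41,-0.19,0,0,0,-0.9,0.5],
  [-0.43,-0.15,0,0,0,-0.9,0.5],
  [0,0,0,0,0,0,0.5],
  [0,0,0,0,0,0,0.5],
])

```text
t: 62.95
tool_pos: [0.4917, 0.0825, 0.2274]
tool_rot: [1.73, 2.62, 0.003]
contact_force: [0.3, 0.6, 0.9]
opening: 0.0427
```

```bash
python3 snap.py g10; python3 - <<'E'
from h import *
w=cam("wrist");print([onz(w,m[1],.25) for m in marks(w,"cover_knob")]);cv2.imwrite("pics/w16.png",w["frame"])
E
```

```text
62.95 [0.4917 0.0825 0.2274] [-0.3928  0.9196] [0.2647 0.578  0.8819] 0.04267484766022192
[]
```

View pics/w16.png

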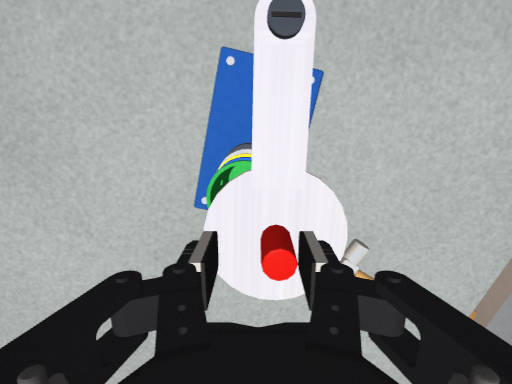

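Call:
carry_out([
  [-0.33,-0.09,0,0,0,-0.7,0.5],
  [-0.33,-0.06,0,0,0,-0.7,0.5],
  [-0.24,-0.03,0,0,0,-0.7,0.5],
  [0,0,0,0,0,0,0.5],
  [0,0,0,0,0,0,0.5],
])

```text
t: 63.7
tool_pos: [0.4686, 0.078, 0.2257]
tool_rot: [1.996, 2.426, -0.0]
contact_force: [0.7, 0.5, -0.1]
opening: 0.0428
```

```bash
cat > cov.py <<'E'
from h import *
o=ctrl.get_obs();print(o["tool_pos"],o["contact_force"])
w=cam("wrist");f=w["frame"];cv2.imwrite("pics/w17.png",f)
hsv=cv2.cvtColor(f,cv2.COLOR_BGR2HSV)
m=(((hsv[...,0]<6)|(hsv[...,0]>174))&(hsv[...,1]>200)&(hsv[...,2]>200)).astype(np.uint8)
c=max(cv2.findContours(m,0,1)[0],key=cv2.contourArea);e=cv2.fitEllipse(c);k=onz(w,e[0],.266)[:2]
a=np.arctan2(k[1]-.192,k[0]-.459);s=np.arctan2(.0787-.192,.479-.459)
print("knob top",e,k,"r",np.hypot(*(k-[.459,.192])),"cover angle",a-s)
E
python3 cov.py
```

```text
[0.4686 0.078  0.2257] [ 0.7319  0.4818 -0.1271]
knob top ((282.044189453125, 264.0426330566406), (29.874963760375977, 33.63494110107422), 88.85021209716797) [0.4801 0.079 ] r 0.11496057624501548 cover angle 0.009542787225056415
```

View pics/w17.png

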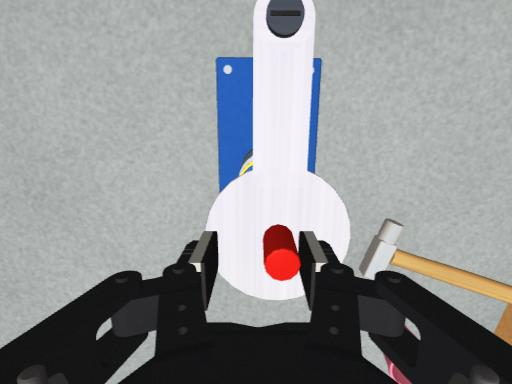

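Call:
carry_out([
  [0.35,0,0,0,0,0,0.5],
  [0,0,0,0,0,0,0.5],
  [0,0,0.6,0,0,0,0.5],
  [0,0,1,0,0,0,0.5],
  [0,0,1,0,0,0,0.5],
  [0,0,1,0,0,0,0.5],
  [-0.8,-0.8,1,0,0,0,0.5],
  [-0.8,-0.8,0.5,0,0,0,0.5],
  [-0.8,-0.8,0,0,0,0,0.5],
  [0,0,0,0,0,0,0.5],
  [0,0,0,0,0,0,0.5],
])

```text
t: 64.85
tool_pos: [0.4173, 0.0178, 0.3544]
tool_rot: [1.998, 2.422, 0.002]
contact_force: [0.7, -0.1, -0.1]
opening: 0.0429
```

```bash
python3 cov.py; python3 - <<'E'
from h import *
p=cam("side");s=cam("scene")
cv2.imwrite("pics/fin.png",cv2.resize(np.hstack([p["frame"],s["frame"]]),(800,300),interpolation=cv2.INTER_AREA))
u,v=proj(p,[.479,.0787,.15])[0].astype(int)
cv2.imwrite("pics/finz.png",cv2.resize(p["frame"][v-60:v+50,u-60:u+60],None,fx=5,fy=5,interpolation=cv2.INTER_CUBIC))
E
```

```text
[0.4173 0.0178 0.3544] [ 0.6553 -0.0764 -0.1056]
knob top ((341.9144287109375, 139.84417724609375), (17.508882522583008, 18.9086971282959), 41.32197952270508) [0.4795 0.0787] r 0.11514228309939366 cover angle 0.004428825240744283
```

View pics/fin.png

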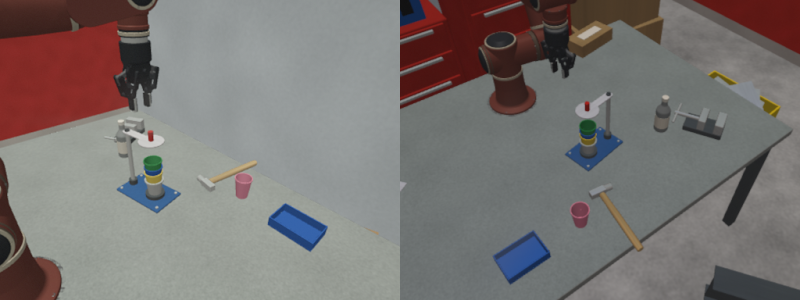

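View pics/finz.png

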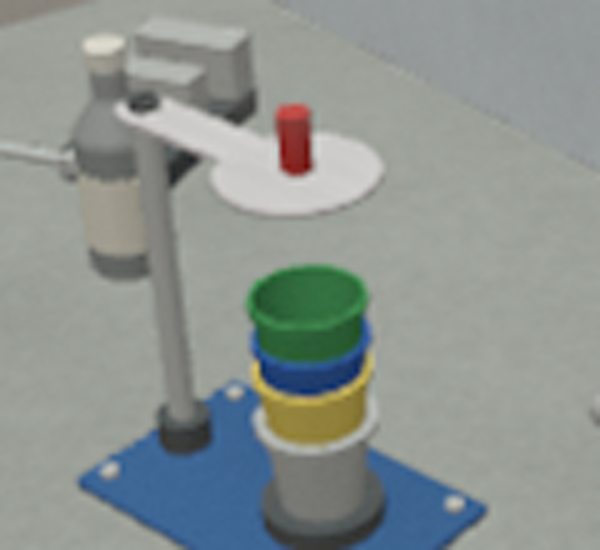

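The stack is upright, its rims are evenly spaced, and the cover sits squarely over it at about 0.005 rad. The gripper is clear, and only the pink decoy is left on the bench. Handing in.

```bash
python3 -c "
from station import ctrl
print(ctrl.finish_job())"
```

```text
the job is handed in; nothing more can be done
None
```

I handed in the job at about 65 s on the robot's clock: cover opened, three cups nested and pressed home, cover closed again. No verdict was reported, so everything below comes from my own measurements.

**What I did**
- **Cover opened:** it went to about 1.89 rad. My first attempt missed the knob, because the fingertips sit roughly 20 mm behind the reported TCP. I measured that offset from the images and repeated the move.
- **Cups nested:** yellow, blue and green, in that order. No red or white cup was visible. I left the pink look-alike alone.
- **Pressing home:** I pushed each cup down on its rim with the fingertips, to about 23.5 N (yellow), 19 N (blue) and 17 N (green).
- **Cover closed:** swung back over the stack.

**Last checks**
- **Rises while pressed:** about 23.3, 22.7 and 21.7 mm, against the allowed 19.8 to 25 mm. They are good to about 1 mm, since the fingertip height was calibrated by touching the blue cup's rim on the bench. The blue and green figures assume the cups below did not sink further. I did not measure the rises again after letting go.
- **Stack:** the pictures show it upright with evenly spaced rims, and the top rim about 2 mm from the socket axis.
- **Cover:** measured at about 0.005 rad from closed.
- **Everything else:** the gripper is clear, and the hammer, tray and bottle look untouched.

**A disagreement:** one early wrist-camera fit put the yellow rim about 3 mm higher than the touch measurement did. A later fit agreed with the touch, so I relied on that. The rings I drew from the measured heights sat about 1 pixel (2–3 mm) off in the fixed cameras, near the stated calibration error.

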